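Hook the fallen tally tag out of the charger slot

TASK

A brass tally tag has dropped into one of the two slots of the lamp charger. Turn the black knob a quarter turn clockwise to free the slot panel, swing the panel wide open past upright so that it stays open, and pull the tag out with the hooked pick so that all of it lies in the catch tray in front of the slots, without touching the tag with the fingers. Then put the pick back in its rest as it was, and leave the plain brass shim in the other slot and the battery pack, lens and clip where they are.

Things in the scene. Friction and masses are not known exactly. Their poses are not given: they have to be found in the camera images.
- charger: Steel lamp charger fixed to the shelf: block x -65..80, y -98..55, z 0..70 mm in its frame. Origin on the shelf, midway between two straight slots along x; z up, -x is its front. Slots: centred at y = +20 and -20 mm, 20 mm wide, open above and at the front face x = -65, closed at x = 50, floor at z = 20. The shut panel covers them from above.
- tray (a point): Middle of the floor (z = 17 mm) of the aluminium catch tray fixed in front of the slots: charger x = -102, y = 0. Inside of tray: charger x -137..-65, y -46..46 mm, 3 mm below the slot floor; rim to z = 27 on three sides, open to the slots. Axes as the charger's.
- latch (a joint): Angle of the black knob, rad. 0 = locked: the steel cam tongue under it points to the charger's +y, over the panel's edge. Grows clockwise seen from above, stop at 1.65, starts at 0 to 0.3. Tongue (44 mm long) clear of the panel beyond 1.1; the quarter turn counts as done beyond 1.25. Stays where left (friction 0.05 N m).
- latch_grip (a point): Grip point on the black knob's axis (charger x = 25, y = -72, z = 108 mm), 7 mm below the top of its wing. Wing 44 mm long, 12 thick, 28 tall (z 87..115), on a round skirt of radius 22 (z 81..87). The point turns with the knob: the wing lies along the point's x axis, which is the charger's x at joint 0.
- panel (a joint): Angle of the aluminium slot panel, rad: 0 shut, 1.57 upright, stop at 1.95. Hinged along its left (+y) edge; the free edge rises and swings over to the charger's +y. Beyond about 1.65 its weight carries it on to the stop; below about 1.25 it falls shut; between, friction holds it. Plate 124 (x) x 93 (y) x 4 mm, 0.22 kg.
- panel_bar (a point): Middle of the panel's handle: round steel bar, diameter 8 mm, along the hinge direction, 56 mm between two end posts, axis 40 mm above the plate's top face. Shut: charger x = -30, y = -32, z = 114 mm, i.e. 80 mm to -y and 44 mm above the hinge axis. Gripped across, the round bar can turn in the fingers.
- panel_hinge (a point): Point on the panel's hinge axis beside the bar's middle: charger x = -30, y = 48, z = 70 mm. The axis is the charger's x. The point turns with the panel.
- pick: Hooked pick, 70 g. Origin at the middle of its dark wooden handle, 90 (x) x 12 (y) x 14 (z) mm. At x = +50 a round steel shank, diameter 5, goes straight down to z = -95, where a toe, diameter 4, points back along -x and ends at x = 39. Lies level at the start, shank hanging.
- pick_toe (a point): Centre of the end of the pick's toe: x = 41, y = 0, z = -95 mm in the pick's frame. The shank axis is 9 mm further to the pick's +x.
- pick_rest: Dark steel rest fixed to the shelf, origin under its middle: foot 100 x 60 x 8 mm, posts at x = -33 and +33 (8 mm thick in x, 26 wide), each with a flared notch 16 mm wide, floor at z = 103, cheeks up to z = 122. The handle lies in both notches along the rest's x, shank beyond the post at +x; 58 mm free between the posts.
- rest_seat (a point): Where the pick's origin lies when it is in its rest (within 4 mm along x): x = 0, y = 0, z = 110 mm in the rest's frame; axes as the rest's and the seated pick's.
- tag: Brass tally tag, 40 g: plate 36 (x) x 16 (y) x 4 mm, flat and loose along the left or the right slot. A wire bow stands across it at x = -11, the end towards the slot's mouth: wire diameter 3.5, legs at y = +-6.25, crossbar axis at z = 20 mm (14 mm free above the plate, 9 between the legs). Origin: centre of the plate's underside; axes as the charger's.
- tag_bow (a point): Middle of the crossbar of the tag's bow: x = -11, y = 0, z = 20 mm in the tag's frame.
- shim: Plain brass block 36 x 16 x 10 mm, no bow, lying in the other slot, where it stays. Origin: centre of its underside.
- battery: Orange battery pack 60 x 42 x 90 mm standing near the charger; bystander. Origin under its middle.
- lens: Frosted lens, disc of diameter 66 and height 19 mm; bystander. Origin under its middle.
- clip: Aluminium lamp clip, 56 x 30 mm, 48 mm high; bystander. Origin under its middle.
Mind the look-alikes: they are no part of the job. Of the things like the pick, leave any that is red or turquoise; of the rest the smaller one is meant.

How it is judged:
By the outcome, as a careful person would: the job done as asked, in the order asked, and still so for the second after the job is handed in, with the robot touching nothing.
It also fails if it takes over 69 s, if anything falls off the work surface, if the arm or the gripper's body presses on something with over 40 N, if the wrist force passes 120 N, or if a joint passes its speed limit or range.

ROBOT

A 7-joint arm with a two-finger parallel gripper is mounted at the origin on the work surface. World frame = base frame: x ahead of the robot, y to its left, z up, the work surface at z = 0. Lengths are in m, angles in degrees, forces in N, time in s.
With the tool pointing down it reaches from about 0.4 to 0.925 m from the base axis. Payload 5.6 kg.
Tool frame: the origin (TCP) lies midway between the tips of the shut fingers; the grasp point (between the pads) lies 19 mm behind it (arm.hold_point_z is the distance from the TCP to the grasp point, in m); z points along the fingers, y is the direction in which the jaws open and shut (so a half turn about z gives the same grasp; the last joint's range is limited). The gripper opens to 85 mm and grips with 20 to 120 N. Pads are 22 mm wide; open, the fingers measure 114 mm over their backs; the gripper's body (76 mm by 85 mm) begins 54 mm behind the grasp point. The pads swing forward as they close: fully open they stand 13 mm farther back than shut.
Start: joints at [-75.287, 26.786, -0.665, 91.828, 0.344, 61.387, -3.226], TCP at [0.192, 0.621, 0.231] pointing down, gripper open.
Joint ranges: [-144.91, 144.91], [-17.63, 115.5], [-89.93, 88.59], [15.96, 139.68], [-74.01, 254.01], [8.47, 105.57], [-167.45, 167.45]. Speed limits (degrees/s): [147.25, 147.25, 180, 180, 180, 180, 180].

INTERFACE

Orientations are given as [roll, pitch, yaw] about the fixed x, y, z axes, in that order (R = Rz(yaw) Ry(pitch) Rx(roll)).
In Python, from bench import readout, cams, order, arm gives the robot as it stands. The module is installed in compiled form; this text tells all that it offers.
- The arm moves only by the tool drive_tool, never from a script. Its argument "motion" is a list of rows, each an object of numbers: "x", "y", "z": the shift along the tool's x, y, z in cm; "yaw": the turn about the tool's z in degrees. In form: [{"x": .., "y": .., "z": .., "yaw": ..}, ...]. A call has 1 to 12 rows; each row is the pose to reach, as a shift and turn from the pose measured when the call began, along the tool's axes at that moment; what a row does not reach only later rows make up. A row lasts 1/12 s, in which the tool goes at most 41.7 mm and 7.16 degrees, less where a joint would pass 70% of its speed; a pose out of reach is approached as far as the arm can. A call with a gripper value outside its range is refused whole. "grip" is the opening in per cent of the stroke, from 0 (shut) to 100 (fully open), set as the call begins (left out, the last holds). The fingers move at their own pace and stop on an object; "squeeze" is the grip in N (left out, the last holds). Time passes only in rows, so rows that repeat a pose let the fingers close. It gives the time, the measured TCP pose, the force and the opening at its end, in the units of the state.
- readout.get_state(): the state, without advancing time (a new reading comes with each control period).
- cams.get_image(name): name is "scene" or "top" or "wrist"; returns the picture (400x640x3 uint8, red, green, blue); there is no depth.
- cams.calibration(name): a dict with "K" (3x3 intrinsics, pixels), "eye" and "rotation" of the camera in the world. Camera axes: x right, y up, looking along -z (the intrinsics and any distortion apply to the point x, -y, -z); pixel columns grow to the right and rows downward; lengths in m; the calibration is good to about 2 mm. A picture is of the moment at which its call begins: read the wrist's pose just before it. calibration takes no time and is no camera call; for the wrist camera it gives the pose at the moment of the call.
- order.job_done(): hands the job in, once; it reports no verdict.
Trained networks look in the newest picture that a camera, given by its name, has taken for a name from the list of things; names that differ only in an ending like _2 or _b are one class to them, and where a whole thing is asked for, a point or a joint stands for the part that bears it (a point fixed in the world has none). Each returns a list of dicts, best first, with "conf" (0 to 1); they miss things now and then, are a little off and sometimes report something else, mostly with a low value. They report only what shows in the picture. A call takes as long as a camera call. They do not tell look-alikes from the thing itself.
- cams.outline_of(label, camera): "mask" (400x640 bool, what is visible of it) and "position" ([column, row] in pixels, amid what is visible of it).
The state is a dict: "time": time; "joint_pos": joint angles; "qd": joint speeds; "effort": joint torques, N m; "ee_pos": TCP position; "orientation": TCP orientation; "force": force on the tool from outside, world axes, zero at the start; "wrist_torque": the same for the moment, N m; "width": opening from 0.0 (shut) to 1.0 (fully open).
Only numpy, scipy, OpenCV 4.12 (cv2) and the standard library are available. Lean on these libraries where they do the work, as an engineer would, in place of code of your own. Each camera call takes 0.05 s, during which the arm holds its last target.

## Working session

There is one attempt and no reset: what is moved stays moved. The work goes in short steps, Python scripts to look and compute and a tool call to move; the robot and the scene stay as the last step left them, time stands still between calls to the robot, and variables do not carry over. Pictures are saved under pics/ and viewed, and the job is handed in when it is done.

Besides the shell and the picture viewer there is one more tool, called after "Emit:" by a JSON object that holds its "fn" and its "kwargs", one argument or row to a line. drive_tool: Moves the arm, as the interface text tells. Its arguments: {"type":"object","properties":{"motion":{"type":"array"},"grip":{"type":"number"},"squeeze":{"type":"number"}},"required":["motion"]}

```bash
mkdir -p pics; ls; python3 - <<'E'
from bench import readout,cams,order,arm
import cv2
print(readout.get_state()); print(arm.hold_point_z, dir(arm))
for n in ["scene","top","wrist"]:
    im=cams.get_image(n); cv2.imwrite(f"pics/{n}0.png",im[:,:,::-1]); print(n,cams.calibration(n))
E
```

```text
pics
{'time': 0.0, 'joint_pos': array([-75.28536186,  26.8390563 ,  -0.66423537,  91.8834095 ,
         0.34390783,  61.38539265,  -3.22480963]), 'qd': array([ 0.09525129, -0.02127302,  0.05515676, -0.06855612, -0.11226855,
        0.1570939 , -0.07631251]), 'effort': array([-3.58811785e-04, -5.32376647e+01,  2.14324496e-02, -2.51311702e+01,
        1.14580197e-02,  7.60936586e-03,  3.30908779e-05]), 'ee_pos': array([0.19187768, 0.62042877, 0.23028573]), 'orientation': array([-1.79894387e+02,  7.66371519e-03,  1.62818508e+02]), 'force': array([ 0.18871455, -0.13277391,  0.49616811]), 'wrist_torque': array([-0.00093608, -0.00588179, -0.02326478]), 'width': 1.0023487965481852}
0.0187 ['IKError', '__class__', '__delattr__', '__dict__', '__dir__', '__doc__', '__eq__', '__format__', '__ge__', '__getattribute__', '__getstate__', '__gt__', '__hash__', '__init__', '__init_subclass__', '__le__', '__lt__', '__module__', '__ne__', '__new__', '__reduce__', '__reduce_ex__', '__repr__', '__setattr__', '__sizeof__', '__str__', '__subclasshook__', '__weakref__', 'hold_point_z']
scene {'K': array([[433.61372977,   0.        , 319.39980667],
       [  0.        , 433.61372977, 202.84336596],
       [  0.        ,   0.        ,   1.        ]]), 'eye': array([ 1.04959965, -0.36437813,  0.8832915 ]), 'rotation': array([34.96361926,  0.64656137, 62.71918354])}
top {'K': array([[365.40028013,   0.        , 321.13878478],
       [  0.        , 365.40028013, 199.26487469],
       [  0.        ,   0.        ,   1.        ]]), 'eye': array([ 0.38200971, -0.10659497,  0.94349018]), 'rotation': array([ 12.57207653,  -0.26479935, -95.33963052])}
wrist {'K': array([[356.8746831 ,   0.        , 322.56493966],
       [  0.        , 356.8746831 , 196.47622233],
       [  0.        ,   0.        ,   1.        ]]), 'eye': array([0.12433993, 0.64227147, 0.37364448]), 'rotation': array([-1.61091601e+01,  5.11522282e-02,  7.28340528e+01])}
```

View pics/scene0.png

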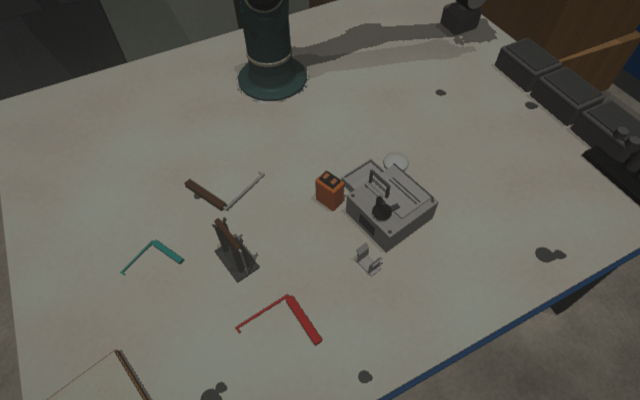

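View pics/top0.png

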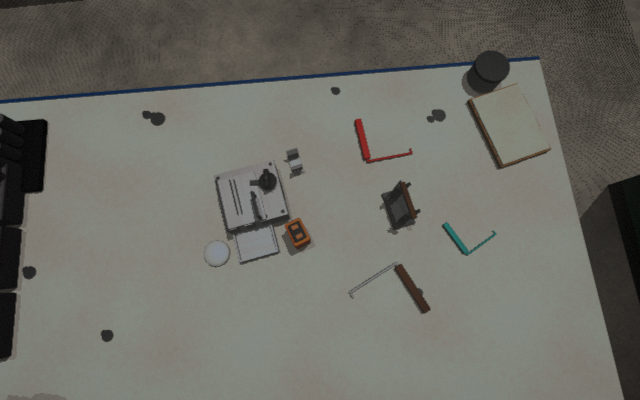

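View pics/wrist0.png

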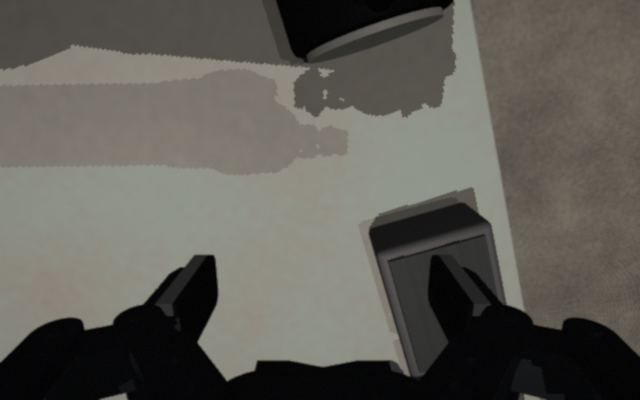

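```bash
cat > h.py <<'E'
import numpy as np, cv2
from scipy.spatial.transform import Rotation as R
from scipy.optimize import least_squares
def cal(c):
    return np.array(c["K"]),np.array(c["eye"]),R.from_euler('xyz',c["rotation"],degrees=True).as_matrix()
def proj(c,P):
    K,e,r=cal(c); p=(np.atleast_2d(P)-e)@r
    q=np.c_[p[:,0],-p[:,1],-p[:,2]]; q=q/q[:,2:]
    return (q@K.T)[:,:2]
def ray(c,uv):
    K,e,r=cal(c); q=np.linalg.inv(K)@np.r_[uv,1.]
    d=r@np.array([q[0],-q[1],-q[2]]); return e,d
def atz(c,uv,z):
    e,d=ray(c,uv); return e+d*(z-e[2])/d[2]
def frame(pose,P): # pose x,y,yaw(rad)
    P=np.atleast_2d(P); x,y,a=pose; s,co=np.sin(a),np.cos(a)
    return np.c_[x+co*P[:,0]-s*P[:,1], y+s*P[:,0]+co*P[:,1], P[:,2]]
E
python3 - <<'E'
from bench import cams
from h import *
import json
C={n:cams.calibration(n) for n in ["scene","top"]}
ims={n:cams.get_image(n) for n in C}
for n in C:
    for l in ["charger","pick","pick_rest","battery","lens","clip","latch","panel","panel_bar","tag","shim"]:
        for o in cams.outline_of(l,n)[:5]:
            p=o["position"]; print(n,l,round(o["conf"],2),np.round(p,1),o["mask"].sum(),np.round(atz(C[n],p,0.05),3))
def crop(n,x0,x1,y0,y1,f,name):
    cv2.imwrite(name,cv2.resize(ims[n][y0:y1,x0:x1,::-1],None,fx=f,fy=f,interpolation=cv2.INTER_CUBIC))
crop("scene",300,450,140,280,5,"pics/s1.png")
crop("top",190,320,140,275,4.4,"pics/t1.png")
crop("scene",170,310,165,285,5,"pics/s2.png")
crop("top",370,440,170,240,8,"pics/t2.png")
E
```

```text
scene charger 0.65 [386.7 201.8] 5571 [0.598 0.035 0.05 ]
scene pick 0.74 [229.9 233.7] 220 [ 0.509 -0.322  0.05 ]
scene pick 0.72 [166.  253.9] 248 [ 0.493 -0.463  0.05 ]
scene pick 0.64 [213.5 192.2] 577 [ 0.382 -0.316  0.05 ]
scene pick 0.56 [300.7 319.9] 700 [ 0.761 -0.268  0.05 ]
scene pick_rest 0.96 [235.6 258.6] 1012 [ 0.574 -0.333  0.05 ]
scene battery 0.89 [328.1 191.3] 856 [ 0.507 -0.072  0.05 ]
scene lens 0.53 [393.8 160. ] 333 [0.498 0.12  0.05 ]
scene clip 0.82 [365.1 261.6] 412 [ 0.709 -0.089  0.05 ]
scene clip 0.52 [233.6 257. ] 1166 [ 0.568 -0.335  0.05 ]
scene latch 0.68 [381.5 204.4] 383 [0.599 0.021 0.05 ]
scene panel 0.69 [397.4 193.6] 1783 [0.59  0.071 0.05 ]
scene panel_bar 0.66 [397.8 188.1] 1778 [0.576 0.08  0.05 ]
scene tag 0.74 [229.7 238.6] 319 [ 0.521 -0.327  0.05 ]
top charger 0.68 [252.5 206.8] 5236 [0.577 0.043 0.05 ]
top pick 0.84 [405.5 285.5] 670 [ 0.352 -0.31   0.05 ]
top pick 0.71 [365.  134.6] 258 [ 0.742 -0.259  0.05 ]
top pick 0.57 [460.4 241.2] 300 [ 0.444 -0.459  0.05 ]
top pick 0.52 [407.6 196.5] 261 [ 0.567 -0.346  0.05 ]
top pick 0.17 [399.3 209.7] 836 [ 0.536 -0.321  0.05 ]
top pick_rest 0.76 [395.3 210.7] 772 [ 0.534 -0.31   0.05 ]
top battery 0.58 [297.9 231.1] 488 [ 0.505 -0.065  0.05 ]
top lens 0.87 [216.  254.3] 538 [0.468 0.137 0.05 ]
top clip 0.75 [293.3 162.9] 283 [ 0.682 -0.067  0.05 ]
top latch 0.78 [263.8 182.3] 307 [0.637 0.011 0.05 ]
top latch 0.17 [402.3 207.3] 734 [ 0.541 -0.329  0.05 ]
top panel 0.9 [240.2 201.3] 1806 [0.593 0.073 0.05 ]
top panel 0.57 [265.1 180.5] 344 [0.642 0.008 0.05 ]
top panel_bar 0.74 [243.  203.3] 1932 [0.588 0.066 0.05 ]
```

View pics/s1.png

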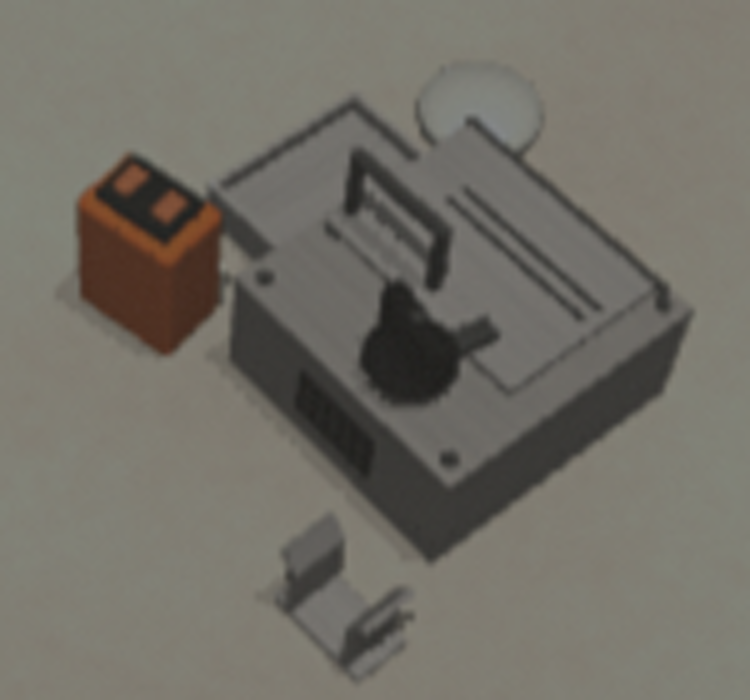

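View pics/t1.png

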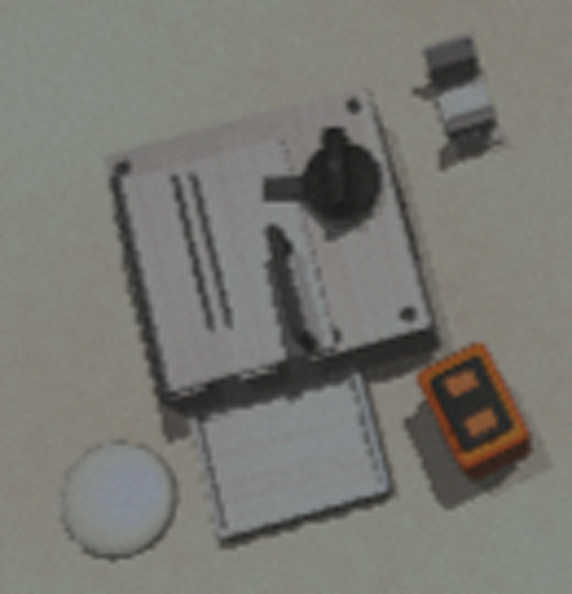

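View pics/s2.png

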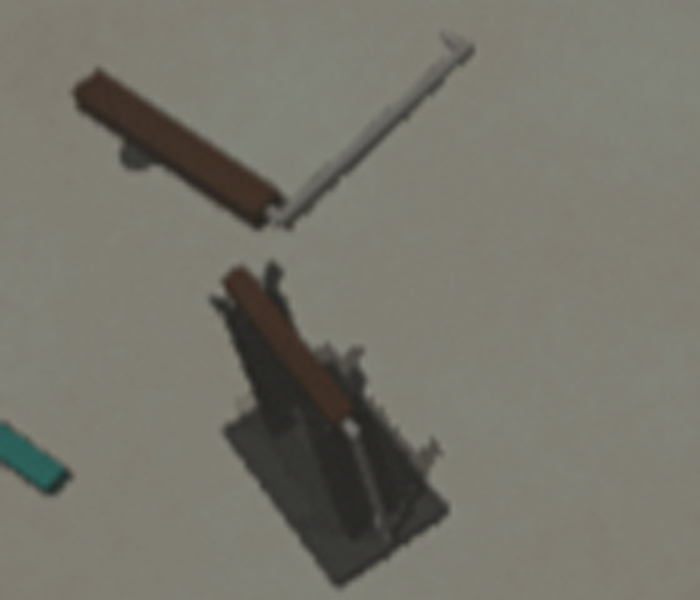

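View pics/t2.png

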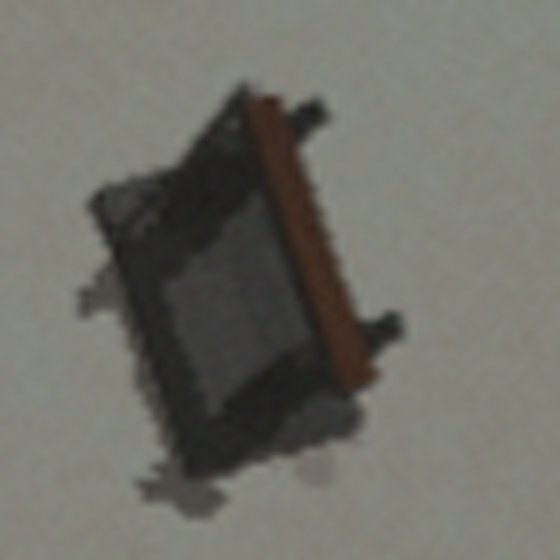

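```bash
cat > fit0.py <<'E'
from bench import cams
from h import *
C={n:cams.calibration(n) for n in ["scene","top"]}
def s1(u,v): return "scene",(300+u/5,140+v/5)
def s2(u,v): return "scene",(170+u/5,165+v/5)
def t1(u,v): return "top",(190+u/4.4,140+v/4.4)
def t2(u,v): return "top",(370+u/8,170+v/8)
ch=[((80,-98,70),s1(447,487)),((80,55,70),s1(692,312)),((-65,-98,70),s1(232,282)),((80,-98,0),s1(430,562)),((-65,-98,0),s1(232,355)),
((80,55,70),t1(108,160)),((80,-98,70),t1(372,92)),((-65,-98,70),t1(438,328)),((-65,55,70),t1(165,400))]
re=[((-50,-30,8),s2(338,587)) ,((50,-30,8),s2(448,510))]
def fit(obs,x0):
    def f(p):
        return np.concatenate([proj(C[n],frame(p,np.array(P)/1000))[0]-np.array(uv) for P,(n,uv) in obs])
    r=least_squares(f,x0,loss='soft_l1'); print(np.round(r.x,4),np.degrees(r.x[2]),np.round(r.fun,1)); return r.x
E
python3 - <<'E'
from fit0 import *
fit(ch,[.6,.04,0.2])
# handle ends at z=.117
for n,uv in [t2(262,95),t2(357,385),s2(238,270),s2(340,420)]:
    print(atz(C[n],uv,.115))
for n,uv in [s2(222,430),s2(338,587),s2(448,510),t2(95,195),t2(185,470),t2(360,400)]: print(atz(C[n],uv,.008))
E
```

```text
[0.5933 0.0613 0.1892] 10.840487429690693 [-0.4 -0.3 -0.5 -1.4 -0.6 -1.7 -0.7  0.1 -1.7  0.5 -0.6 -1.4 -0.8 -2.2
 -0.8 -1.2 -0.4 -0.1]
[ 0.58966192 -0.32251472  0.115     ]
[ 0.50159604 -0.3375184   0.115     ]
[ 0.50500288 -0.33542338  0.115     ]
[ 0.59267315 -0.32325532  0.115     ]
[ 0.50876222 -0.36747542  0.008     ]
[ 0.60655534 -0.34842094  0.008     ]
[ 0.5944149  -0.29121619  0.008     ]
[ 0.58774857 -0.29078574  0.008     ]
[ 0.49467053 -0.30793754  0.008     ]
[ 0.51207209 -0.36758004  0.008     ]
```

```bash
cat > go.py <<'E'
from bench import readout
from h import *
def d(x,y,z,yaw,st=None):
    st=st or readout.get_state(); p=np.array(st["ee_pos"]); M=R.from_euler('xyz',st["orientation"],degrees=True).as_matrix()
    v=M.T@(np.array([x,y,z])-p)*100
    w=-((yaw-st["orientation"][2]+180)%360-180)
    return dict(x=round(v[0],2),y=round(v[1],2),z=round(v[2],2),yaw=round(w,1))
CH=(.5933,.0613,np.radians(10.84))
E
python3 - <<'E'
from go import *
print(d(.631,-.005,.26,190.8))
E
```

```text
{'x': np.float64(-60.43), 'y': np.float64(-46.84), 'z': np.float64(-2.87), 'yaw': np.float64(-28.0)}
```

Emit:
{"fn": "drive_tool", "kwargs": {
  "motion": [
    {"x": -3,"y": -2.3,"z": -2.9,"yaw": -4},
    {"x": -60.4,"y": -46.8,"z": -2.9,"yaw": -28},
    {"x": -60.4,"y": -46.8,"z": -2.9,"yaw": -28},
    {"x": -60.4,"y": -46.8,"z": -2.9,"yaw": -28},
    {"x": -60.4,"y": -46.8,"z": -2.9,"yaw": -28},
    {"x": -60.4,"y": -46.8,"z": -2.9,"yaw": -28},
    {"x": -60.4,"y": -46.8,"z": -2.9,"yaw": -28},
    {"x": -60.4,"y": -46.8,"z": -2.9,"yaw": -28},
    {"x": -60.4,"y": -46.8,"z": -2.9,"yaw": -28},
    {"x": -60.4,"y": -46.8,"z": -2.9,"yaw": -28},
    {"x": -60.4,"y": -46.8,"z": -2.9,"yaw": -28},
    {"x": -60.4,"y": -46.8,"z": -2.9,"yaw": -28}
  ],
  "grip": 40,
  "squeeze": 40
}}

```text
time: 2.35
ee_pos: [0.4748, 0.2174, 0.2594]
orientation: [180.0, 0.1, -169.2]
force: [1.5, 0.8, -0.7]
width: 0.402
```

```bash
python3 - <<'E'
from go import *
print(d(.631,-.005,.26,190.8))
E
```

```text
{'x': np.float64(-11.16), 'y': np.float64(-24.78), 'z': np.float64(-0.06), 'yaw': np.float64(0.0)}
```

Emit:
{"fn": "drive_tool", "kwargs": {
  "motion": [
    {"x": -11.2,"y": -24.8,"z": 0,"yaw": 0},
    {"x": -11.2,"y": -24.8,"z": 0,"yaw": 0},
    {"x": -11.2,"y": -24.8,"z": 0,"yaw": 0},
    {"x": -11.2,"y": -24.8,"z": 0,"yaw": 0},
    {"x": -11.2,"y": -24.8,"z": 0,"yaw": 0},
    {"x": -11.2,"y": -24.8,"z": 0,"yaw": 0},
    {"x": -11.2,"y": -24.8,"z": 0,"yaw": 0},
    {"x": -11.2,"y": -24.8,"z": 0,"yaw": 0}
  ]
}}

```text
time: 3.02
ee_pos: [0.6335, -0.0125, 0.2592]
orientation: [-179.8, 0.1, -169.7]
force: [-0.7, -0.4, -0.2]
width: 0.401
```

```bash
cat > look.py <<'E'
from go import *
from bench import cams
import sys
def look(n,name):
    c=cams.calibration(n); im=cams.get_image(n); cv2.imwrite(f"pics/{name}.png",im[:,:,::-1]); return c,im
E
python3 - <<'E'
from look import *
c,im=look("wrist","w1")
np.save("w1.npy",np.array([c],dtype=object),allow_pickle=True)
print(readout.get_state()["ee_pos"],c["eye"],c["rotation"])
for P in [(25,-72,115),(-30,-32,114),(80,-98,70),(80,55,70),(-65,55,70),(-65,-98,70),(25,-72,108)]: print(P,proj(c,frame(CH,np.array(P)/1000)))
E
```

```text
[ 0.63217401 -0.00888094  0.25899759] [ 0.56356401 -0.02378955  0.40224209] [-16.20706917   0.22638972 100.33268168]
(25, -72, 115) [[331.91050806 181.01166107]]
(-30, -32, 114) [[382.62896306 112.33928291]]
(80, -98, 70) [[304.82836563 224.33813678]]
(80, 55, 70) [[459.38925511 223.26966854]]
(-65, 55, 70) [[475.63061452  67.82382065]]
(-65, -98, 70) [[301.07921577  69.5052423 ]]
(25, -72, 108) [[331.73524246 179.04776726]]
```

View pics/w1.png

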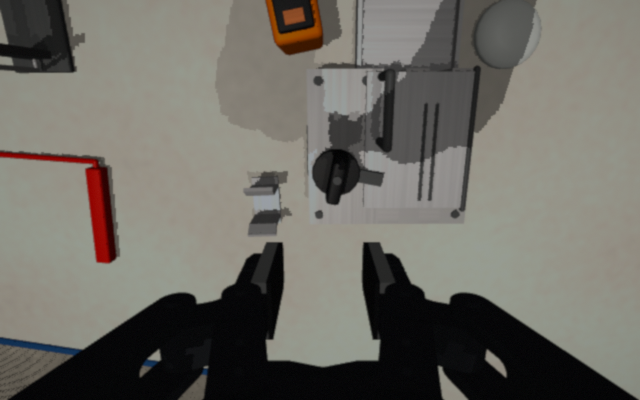

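```bash
python3 - <<'E'
from look import *
print(readout.get_state()["ee_pos"])
c,im=look("wrist","w2")
print(readout.get_state()["ee_pos"],c["eye"],c["rotation"])
import pickle; pickle.dump(c,open("w2.pkl","wb"))
cv2.imwrite("pics/w2c.png",cv2.resize(im[55:235,290:490,::-1],None,fx=4,fy=3.3,interpolation=cv2.INTER_CUBIC))
for P in [(80,-98,70),(80,55,70),(-65,55,70),(-65,-98,70),(25,-72,108)]: print(P,proj(c,frame(CH,np.array(P)/1000)))
E
```

```text
[ 0.63217401 -0.00888094  0.25899759]
[ 0.63138158 -0.00603926  0.25897154] [ 0.56250934 -0.0207021   0.40208645] [-1.61423416e+01  7.37343367e-02  1.00516682e+02]
(80, -98, 70) [[300.27003257 225.20472155]]
(80, 55, 70) [[454.67242952 224.45775355]]
(-65, 55, 70) [[470.74089124  69.3821235 ]]
(-65, -98, 70) [[296.47398432  70.43725441]]
(25, -72, 108) [[326.72904774 180.05649871]]
```

View pics/w2c.png

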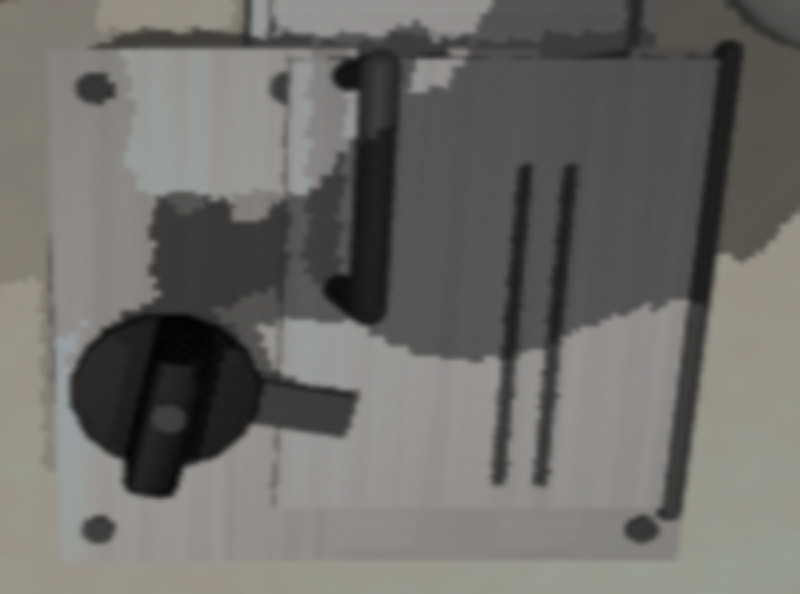

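```bash
python3 - <<'E'
from fit0 import *
import pickle
C["w"]=pickle.load(open("w2.pkl","rb"))
w=[((-65,-98,70),("w",(302,69.5))),((80,-98,70),("w",(305.5,224.7))),((80,55,70),("w",(459.5,224.7))),((-65,55,70),("w",(474.3,69.5)))]
fit(w,[.59,.06,.2]); fit([o for o in ch if o[1][0]=="scene"],[.59,.06,.2]);fit([o for o in ch if o[1][0]=="top"],[.59,.06,.2])
q=fit(ch+w,[.59,.06,.2])
for P in [(25,-72,108),(-30,-32,114)]: print(frame(q,np.array(P)/1000))
# knob top middle and bar
def px(u,v): return (290+u/4,55+v/3.3)
print([atz(C["w"],px(u,v),z) for u,v,z in [(168,418,.115),(172,375,.087+.003),(372,185,.118)]])
e=[atz(C["w"],px(u,v),.115) for u,v in [(150,492),(185,340)]]; d=e[0]-e[1];print(np.degrees(np.arctan2(d[1],d[0])))
e=[atz(C["w"],px(u,v),.081) for u,v in [(265,400),(352,413)]]; d=e[1]-e[0];print(np.degrees(np.arctan2(d[1],d[0])))
E
```

```text
[0.5923 0.0658 0.188 ] 10.771333692628838 [-0.2  0.5 -0.7  0.2 -0.2 -0.4  1.8 -0.3]
[0.5957 0.0626 0.1784] 10.22332497009295 [ 0.1  0.1  0.5 -0.5  0.3 -1.6 -0.2  0.6 -0.8  0.6]
[0.5903 0.06   0.1835] 10.513703348451655 [ 0.2 -0.4  0.  -0.9 -0.3  0.3  0.1  1. ]
[0.5924 0.0645 0.1864] 10.682553622636277 [ 0.5 -1.3  0.4 -2.1  0.4 -2.6  0.2 -0.8 -0.8 -0.4 -1.8 -1.  -2.  -1.7
 -2.1 -0.6 -1.8  0.3 -1.6  0.3 -2.1  0.  -1.7 -0.3  0.4 -0.2]
[[ 0.63036067 -0.00160075  0.108     ]]
[[0.56889916 0.02751082 0.114     ]]
[array([ 6.30302727e-01, -5.51807221e-04,  1.15000000e-01]), array([ 6.24326913e-01, -1.86148274e-04,  9.00000000e-02]), array([0.56711112, 0.02740914, 0.118     ])]
0.4520674481808928
90.07223396507604
```

```bash
python3 - <<'E'
from go import *
print(readout.get_state()["ee_pos"],d(.630,-.002,.145,180.5))
E
```

```text
[ 0.63138158 -0.00603926  0.25897154] {'x': np.float64(0.06), 'y': np.float64(0.42), 'z': np.float64(11.4), 'yaw': np.float64(10.2)}
```

Emit:
{"fn": "drive_tool", "kwargs": {
  "motion": [
    {"x": 0.1,"y": 0.4,"z": 3.5,"yaw": 6},
    {"x": 0.1,"y": 0.4,"z": 7.5,"yaw": 10.2},
    {"x": 0.1,"y": 0.4,"z": 11.4,"yaw": 10.2},
    {"x": 0.1,"y": 0.4,"z": 11.4,"yaw": 10.2},
    {"x": 0.1,"y": 0.4,"z": 11.4,"yaw": 10.2}
  ]
}}

```text
time: 3.53
ee_pos: [0.628, -0.0003, 0.1437]
orientation: [179.9, -0.3, -179.3]
force: [1.1, -1.1, 2.4]
width: 0.397
```

```bash
python3 - <<'E'
from look import *
c,im=look("wrist","w3")
print(readout.get_state()["ee_pos"],d(.630,-.002,.092,180.5))
E
```

```text
[ 0.63000669 -0.00080564  0.14615786] {'x': np.float64(0.01), 'y': np.float64(-0.13), 'z': np.float64(5.42), 'yaw': np.float64(0.1)}
```

View pics/w3.png

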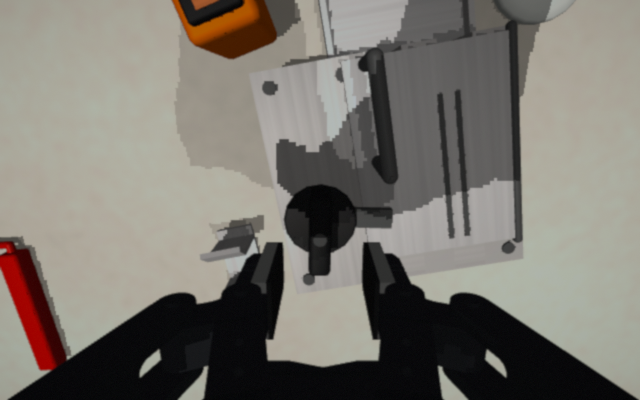

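Emit:
{"fn": "drive_tool", "kwargs": {
  "motion": [
    {"x": 0,"y": -0.1,"z": 3,"yaw": 0},
    {"x": 0,"y": -0.1,"z": 5.3,"yaw": 0},
    {"x": 0,"y": -0.1,"z": 5.3,"yaw": 0},
    {"x": 0,"y": -0.1,"z": 5.3,"yaw": 0}
  ]
}}

```text
time: 3.92
ee_pos: [0.631, -0.0013, 0.0952]
orientation: [179.9, 0.1, -179.3]
force: [-0.7, -0.0, 0.1]
width: 0.4
```

Emit:
{"fn": "drive_tool", "kwargs": {
  "motion": [
    {"x": 0,"y": 0,"z": 0,"yaw": 0},
    {"x": 0,"y": 0,"z": 0,"yaw": 0},
    {"x": 0,"y": 0,"z": 0,"yaw": 0},
    {"x": 0,"y": 0,"z": 0,"yaw": 0}
  ],
  "grip": 0,
  "squeeze": 40
}}

```text
time: 4.25
ee_pos: [0.6335, -0.0017, 0.0988]
orientation: [179.9, 0.5, -179.4]
force: [0.1, -0.3, 5.2]
width: 0.132
```

```bash
python3 - <<'E'
from look import *
c,im=look("wrist","w4")
s=readout.get_state(); print(s["ee_pos"],s["orientation"],s["force"],s["wrist_torque"],s["width"],s["joint_pos"])
E
```

```text
[ 0.63347704 -0.00169362  0.09876406] [ 179.90477108    0.48888686 -179.35433094] [-0.72901226 -0.30310999  6.07086234] [-0.14558016  0.09285227  0.03720303] 0.13214668154955744 [-13.30956507  34.08490335  14.23614941 100.86662322 -11.18314388
  45.9270932   96.96444306]
```

View pics/w4.png

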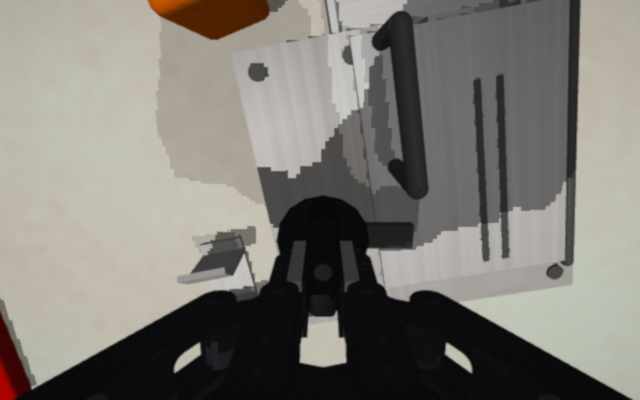

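Emit:
{"fn": "drive_tool", "kwargs": {
  "motion": [
    {"x": 0.1,"y": 0,"z": 0,"yaw": 6},
    {"x": 0.2,"y": 0,"z": 0,"yaw": 13},
    {"x": 0.2,"y": 0,"z": 0,"yaw": 20},
    {"x": 0.2,"y": 0,"z": 0,"yaw": 27},
    {"x": 0.2,"y": 0,"z": 0,"yaw": 34},
    {"x": 0.2,"y": 0,"z": 0,"yaw": 41},
    {"x": 0.2,"y": 0,"z": 0,"yaw": 48},
    {"x": 0.2,"y": 0,"z": 0,"yaw": 55},
    {"x": 0.2,"y": 0,"z": 0,"yaw": 62},
    {"x": 0.2,"y": 0,"z": 0,"yaw": 69},
    {"x": 0.2,"y": 0,"z": 0,"yaw": 76},
    {"x": 0.2,"y": 0,"z": 0,"yaw": 76}
  ]
}}

```text
time: 5.3
ee_pos: [0.631, -0.0047, 0.0989]
orientation: [179.6, 0.2, 104.3]
force: [0.6, -6.9, -7.8]
width: 0.128
```

Emit:
{"fn": "drive_tool", "kwargs": {
  "motion": [
    {"x": 0,"y": 0,"z": 0,"yaw": 0},
    {"x": 0,"y": 0,"z": 0,"yaw": 0},
    {"x": 0,"y": 0,"z": 0,"yaw": 0}
  ]
}}

```text
time: 5.55
ee_pos: [0.631, -0.0049, 0.0989]
orientation: [179.6, 0.3, 104.3]
force: [1.6, -2.1, -10.0]
width: 0.126
```

```bash
python3 - <<'E'
from look import *
c,im=look("wrist","w5")
s=readout.get_state(); print(s["ee_pos"],s["orientation"],s["force"],s["wrist_torque"],s["width"],s["joint_pos"])
E
```

```text
[ 0.63101382 -0.00484742  0.0989418 ] [179.57597592   0.26139819 104.29528995] [  2.02150159  -1.46823874 -10.26337723] [-0.55866442 -0.30921732 -0.02023609] 0.12429540665000327 [-26.88974005  36.98204774  33.53965424 102.17359798 -26.23041361
  48.31019458  33.28550423]
```

View pics/w5.png

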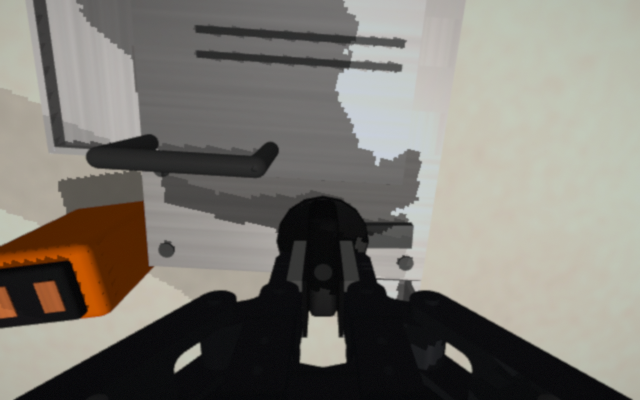

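Emit:
{"fn": "drive_tool", "kwargs": {
  "motion": [
    {"x": 0,"y": 0,"z": 0,"yaw": 0},
    {"x": 0,"y": 0,"z": 0,"yaw": 0},
    {"x": 0,"y": 0,"z": -2,"yaw": 0},
    {"x": 0,"y": 0,"z": -5.5,"yaw": 0},
    {"x": 0,"y": 0,"z": -8,"yaw": 0},
    {"x": 0,"y": 0,"z": -8,"yaw": 0}
  ],
  "grip": 40
}}

```text
time: 6.1
ee_pos: [0.6343, -0.0048, 0.1859]
orientation: [178.9, 0.3, 104.3]
force: [1.7, -0.4, 0.1]
width: 0.4
```

```bash
python3 - <<'E'
from go import *
s=readout.get_state(); print(s["ee_pos"],s["force"],s["width"],d(.568,.027,.17,190.7))
E
```

```text
[ 0.63433112 -0.00481487  0.18594294] [ 1.70553211 -0.44985165  0.06048904] 0.3995965034244574 {'x': np.float64(4.73), 'y': np.float64(-5.67), 'z': np.float64(1.46), 'yaw': np.float64(-86.4)}
```

Emit:
{"fn": "drive_tool", "kwargs": {
  "motion": [
    {"x": 0.5,"y": -0.5,"z": 0,"yaw": -7},
    {"x": 1,"y": -1,"z": 0.2,"yaw": -14},
    {"x": 1.5,"y": -1.5,"z": 0.5,"yaw": -21},
    {"x": 2,"y": -2,"z": 1,"yaw": -28},
    {"x": 2.5,"y": -2.5,"z": 1,"yaw": -35},
    {"x": 3,"y": -3,"z": 1,"yaw": -42},
    {"x": 3.5,"y": -3.5,"z": 1,"yaw": -49},
    {"x": 4,"y": -4,"z": 1,"yaw": -56},
    {"x": 4.7,"y": -5.7,"z": 1.4,"yaw": -63},
    {"x": 4.7,"y": -5.7,"z": 1.4,"yaw": -70},
    {"x": 4.7,"y": -5.7,"z": 1.4,"yaw": -77},
    {"x": 4.7,"y": -5.7,"z": 1.4,"yaw": -86.4}
  ]
}}

```text
time: 7.1
ee_pos: [0.5681, 0.0271, 0.1718]
orientation: [-179.8, 1.2, -171.2]
force: [0.5, -0.8, -0.1]
width: 0.398
```

Emit:
{"fn": "drive_tool", "kwargs": {
  "motion": [
    {"x": 0,"y": 0,"z": 0,"yaw": -4},
    {"x": 0,"y": 0,"z": 0,"yaw": -4},
    {"x": 0,"y": 0,"z": 0,"yaw": -4}
  ]
}}

```text
time: 7.35
ee_pos: [0.5686, 0.0272, 0.1726]
orientation: [-179.8, 1.3, -167.3]
force: [-1.0, -0.3, -0.0]
width: 0.398
```

```bash
python3 - <<'E'
from look import *
c,im=look("wrist","w6")
import pickle; pickle.dump(c,open("w6.pkl","wb"))
s=readout.get_state(); print(s["ee_pos"],s["orientation"],s["force"],d(.568,.027,.097,190.7))
E
```

```text
[0.56845691 0.02712958 0.17237293] [-179.76656651    1.26308391 -167.30087844] [0.55734037 0.75668658 0.09733275] {'x': np.float64(0.21), 'y': np.float64(0.03), 'z': np.float64(7.53), 'yaw': np.float64(2.0)}
```

View pics/w6.png

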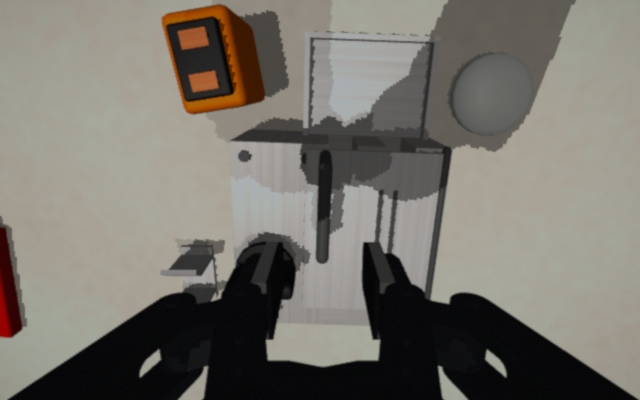

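```bash
python3 - <<'E'
from h import *
import pickle
c=pickle.load(open("w6.pkl","rb"))
for uv in [(325,152),(322,262)]: print(atz(c,uv,.116))
# corners z=.07
for uv in [(231,146),(449,150)]: print(atz(c,uv,.07))
E
```

```text
[0.53131598 0.02083497 0.116     ]
[0.59849395 0.03422041 0.116     ]
[ 0.54962853 -0.0411172   0.07      ]
[0.51927495 0.10566447 0.07      ]
```

Emit:
{"fn": "drive_tool", "kwargs": {
  "motion": [
    {"x": 0.2,"y": 0,"z": 4,"yaw": 2},
    {"x": 0.2,"y": 0,"z": 7.5,"yaw": 2},
    {"x": 0.2,"y": 0,"z": 7.5,"yaw": 2},
    {"x": 0.2,"y": 0,"z": 7.5,"yaw": 2}
  ]
}}

```text
time: 7.73
ee_pos: [0.567, 0.0266, 0.0962]
orientation: [-179.8, 1.0, -169.4]
force: [0.2, -0.1, 1.2]
width: 0.401
```

Emit:
{"fn": "drive_tool", "kwargs": {
  "motion": [
    {"x": 0,"y": 0,"z": 0,"yaw": 0},
    {"x": 0,"y": 0,"z": 0,"yaw": 0},
    {"x": 0,"y": 0,"z": 0,"yaw": 0},
    {"x": 0,"y": 0,"z": 0,"yaw": 0}
  ],
  "grip": 0,
  "squeeze": 25
}}

```text
time: 8.07
ee_pos: [0.5683, 0.0272, 0.0983]
orientation: [-179.8, 1.2, -169.3]
force: [-0.7, 1.5, 5.7]
width: 0.084
```

```bash
python3 - <<'E'
from look import *
c,im=look("wrist","w7")
s=readout.get_state(); print(s["ee_pos"],s["orientation"],s["force"],s["width"])
E
```

```text
[0.56837341 0.02721893 0.0982713 ] [-179.82951445    1.24841182 -169.34330105] [-0.54506316  1.22606676  7.35213611] 0.08317432345599925
```

View pics/w7.png

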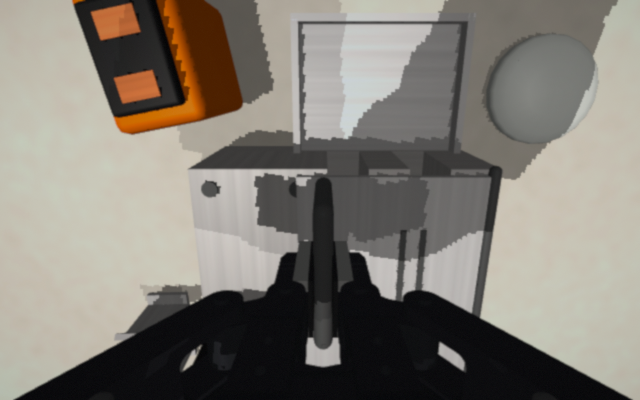

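```bash
python3 -c "
import numpy as np
a0=np.arctan2(44,-80);r=9.13
for t in np.arange(.1,1.95,.11): print(round(t,2),round(r*(np.cos(a0-t)-np.cos(a0)),2),round(-r*(np.sin(a0-t)-np.sin(a0)),2))"
```

```text
0.1 0.48 -0.78
0.21 1.09 -1.57
0.32 1.79 -2.29
0.43 2.56 -2.93
0.54 3.4 -3.49
0.65 4.29 -3.94
0.76 5.23 -4.3
0.87 6.2 -4.55
0.98 7.2 -4.69
1.09 8.2 -4.73
1.2 9.2 -4.65
1.31 10.19 -4.46
1.42 11.15 -4.17
1.53 12.07 -3.77
1.64 12.94 -3.28
1.75 13.76 -2.69
1.86 14.5 -2.01
```

Emit:
{"fn": "drive_tool", "kwargs": {
  "motion": [
    {"x": 0,"y": 0.5,"z": -0.8},
    {"x": 0,"y": 1.1,"z": -1.6},
    {"x": 0,"y": 1.8,"z": -2.3},
    {"x": 0,"y": 2.6,"z": -2.9},
    {"x": 0,"y": 3.4,"z": -3.5},
    {"x": 0,"y": 4.3,"z": -3.9},
    {"x": 0,"y": 5.2,"z": -4.3},
    {"x": 0,"y": 6.2,"z": -4.6},
    {"x": 0,"y": 7.2,"z": -4.7}
  ]
}}

```text
validation failed for argument at $.mo...
```

```bash
python3 - <<'E'
from look import *
s=readout.get_state(); print(s["ee_pos"],s["orientation"],s["force"],s["width"])
v=s["ee_pos"]-np.array([.5683,.0272,.0983]); a=np.radians(10.7)
print(v@[np.cos(a),np.sin(a),0],v@[-np.sin(a),np.cos(a),0],v[2])
E
```

```text
[0.56837341 0.02721893 0.0982713 ] [-179.82951445    1.24841182 -169.34330105] [-0.54506316  1.22606676  7.35213611] 0.08317432345599925
7.5646978004606e-05 4.9705629786404285e-06 -2.8695631997616156e-05
```

All four keys are needed in each row.

Emit:
{"fn": "drive_tool", "kwargs": {
  "motion": [
    {"x": 0,"y": 0.5,"z": -0.8,"yaw": 0},
    {"x": 0,"y": 1.1,"z": -1.6,"yaw": 0},
    {"x": 0,"y": 1.8,"z": -2.3,"yaw": 0},
    {"x": 0,"y": 2.6,"z": -2.9,"yaw": 0},
    {"x": 0,"y": 3.4,"z": -3.5,"yaw": 0},
    {"x": 0,"y": 4.3,"z": -3.9,"yaw": 0},
    {"x": 0,"y": 5.2,"z": -4.3,"yaw": 0},
    {"x": 0,"y": 6.2,"z": -4.6,"yaw": 0},
    {"x": 0,"y": 7.2,"z": -4.7,"yaw": 0}
  ]
}}

```text
time: 8.87
ee_pos: [0.555, 0.0982, 0.1472]
orientation: [-179.8, 1.4, -169.4]
force: [1.0, -3.4, 9.3]
width: 0.08
```

```bash
python3 - <<'E'
from look import *
s=readout.get_state(); print(s["ee_pos"],s["orientation"],s["force"],s["width"])
v=s["ee_pos"]-np.array([.5683,.0272,.0983]); a=np.radians(10.7)
print(v@[np.cos(a),np.sin(a),0],v@[-np.sin(a),np.cos(a),0],v[2])
E
```

```text
[0.55498701 0.09815509 0.14722259] [-179.80354395    1.40535719 -169.38388367] [ 1.04144297 -3.38795479  9.28176581] 0.08007424548439937
9.24762940283261e-05 0.0721931590403741 0.04892258681877251
```

Emit:
{"fn": "drive_tool", "kwargs": {
  "motion": [
    {"x": 0,"y": 1.0,"z": 0,"yaw": 0},
    {"x": 0,"y": 2.0,"z": 0.1,"yaw": 0},
    {"x": 0,"y": 3.0,"z": 0.3,"yaw": 0},
    {"x": 0,"y": 4.0,"z": 0.6,"yaw": 0},
    {"x": 0,"y": 4.9,"z": 1.0,"yaw": 0},
    {"x": 0,"y": 5.7,"z": 1.5,"yaw": 0},
    {"x": 0,"y": 6.5,"z": 2.0,"yaw": 0},
    {"x": 0,"y": 7.3,"z": 2.7,"yaw": 0},
    {"x": 0,"y": 7.3,"z": 2.7,"yaw": 0}
  ]
}}

```text
time: 9.62
ee_pos: [0.5412, 0.1716, 0.1179]
orientation: [-179.8, 1.3, -169.3]
force: [0.7, 0.6, 0.3]
width: 0.081
```

```bash
python3 - <<'E'
from look import *
c,im=look("wrist","w8"); look("top","t8")
s=readout.get_state(); print(s["ee_pos"],s["orientation"],s["force"],s["width"])
v=s["ee_pos"]-np.array([.5683,.0272,.0983]); a=np.radians(10.7)
print(v@[np.cos(a),np.sin(a),0],v@[-np.sin(a),np.cos(a),0],v[2])
E
```

```text
[0.54145302 0.17052956 0.11909755] [-179.8215534     1.2929799  -169.35508303] [-1.44634171  1.54412701  0.38964102] 0.07939656285711814
0.00023133236783666702 0.14582205063369666 0.0207975485210765
```

View pics/w8.png

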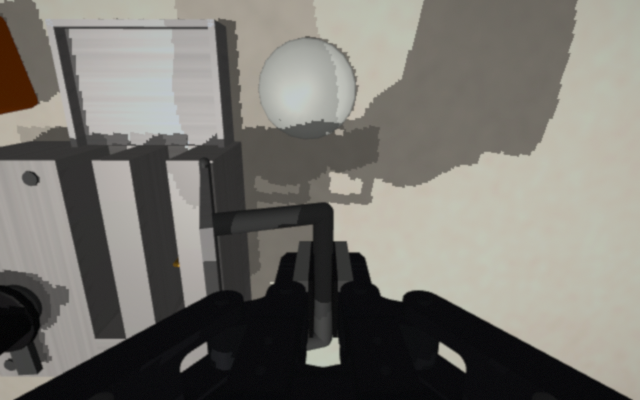

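Emit:
{"fn": "drive_tool", "kwargs": {
  "motion": [
    {"x": 0,"y": 0,"z": 0,"yaw": 0},
    {"x": 0,"y": 0.3,"z": 0,"yaw": 0},
    {"x": 0,"y": 0.3,"z": 0,"yaw": 0},
    {"x": 0,"y": 0.3,"z": -2,"yaw": 0},
    {"x": 0,"y": 0.3,"z": -5,"yaw": 0},
    {"x": 0,"y": 0.3,"z": -9,"yaw": 0},
    {"x": 0,"y": 0.3,"z": -12,"yaw": 0}
  ],
  "grip": 38
}}

```text
time: 10.3
ee_pos: [0.5385, 0.1732, 0.2417]
orientation: [-179.8, 1.4, -169.4]
force: [0.5, 0.6, -0.0]
width: 0.38
```

```bash
python3 - <<'E'
from look import *
c,im=look("wrist","w9"); look("top","t9")
s=readout.get_state(); print(s["ee_pos"],s["orientation"],s["force"],s["width"],s["joint_pos"],d(.59,.05,.33,190.7))
t=cv2.imread("pics/t9.png"); cv2.imwrite("pics/t9c.png",cv2.resize(t[140:275,180:320],None,fx=4.4,fy=4.4,interpolation=cv2.INTER_CUBIC))
E
```

```text
[0.5413192  0.17415329 0.24500384] [-179.98837078    1.89746271 -169.38891246] [ 0.98151913 -1.22368919  0.4825606 ] 0.38038025546965326 [-35.24040754  17.13585473  16.87922213 105.04546494  -5.51986845
  56.75725294  84.41673878] {'x': np.float64(-2.78), 'y': np.float64(-13.1), 'z': np.float64(-8.41), 'yaw': np.float64(-0.1)}
```

View pics/w9.png

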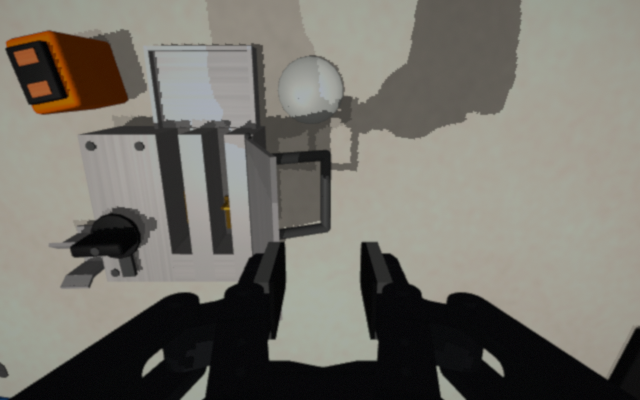

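View pics/t9c.png

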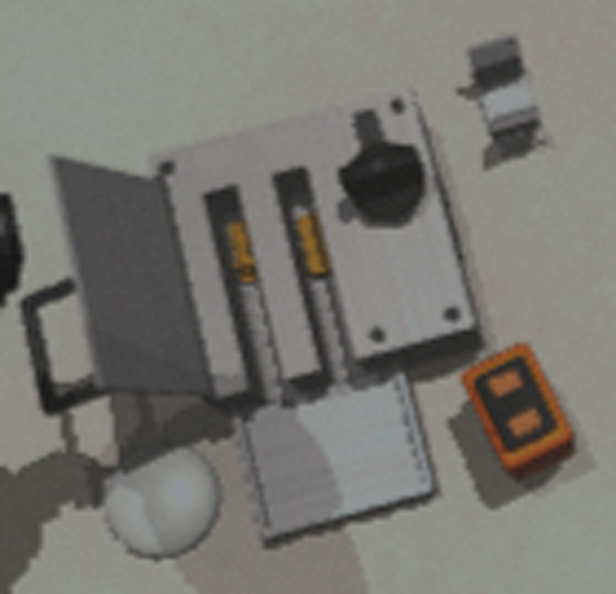

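Emit:
{"fn": "drive_tool", "kwargs": {
  "motion": [
    {"x": -2,"y": -4,"z": 0,"yaw": 0},
    {"x": -4,"y": -8,"z": 0.5,"yaw": 0},
    {"x": -5,"y": -12,"z": 0.5,"yaw": 0},
    {"x": -5,"y": -12,"z": 0.5,"yaw": 0},
    {"x": -5,"y": -12,"z": 0.5,"yaw": 0},
    {"x": -5,"y": -12,"z": 0.5,"yaw": 0}
  ]
}}

```text
time: 10.9
ee_pos: [0.6122, 0.0649, 0.2409]
orientation: [180.0, 1.8, -169.5]
force: [-0.6, 0.3, -0.1]
width: 0.379
```

```bash
python3 - <<'E'
from look import *
import pickle
print(readout.get_state()["ee_pos"])
c,im=look("wrist","w10"); pickle.dump(c,open("w10.pkl","wb"))
for l in ["tag","shim"]:
    for o in cams.outline_of(l,"wrist")[:3]: print(l,o["conf"],o["position"],o["mask"].sum())
s=readout.get_state(); print(s["ee_pos"],s["orientation"],c["eye"],c["rotation"])
cv2.imwrite("pics/w10c.png",cv2.resize(im[60:260,270:430,::-1],None,fx=5,fy=3,interpolation=cv2.INTER_CUBIC))
E
```

```text
[0.61224525 0.06494078 0.24086669]
tag 0.96 [345.1, 156.4] 549
shim 0.62 [306.8, 153.7] 544
[0.61194746 0.06737092 0.24131664] [ 179.95285532    1.85386181 -169.24344236] [0.53829748 0.05208315 0.38168493] [-1.79268230e+01 -7.88002404e-03  1.00525033e+02]
```

View pics/w10.png

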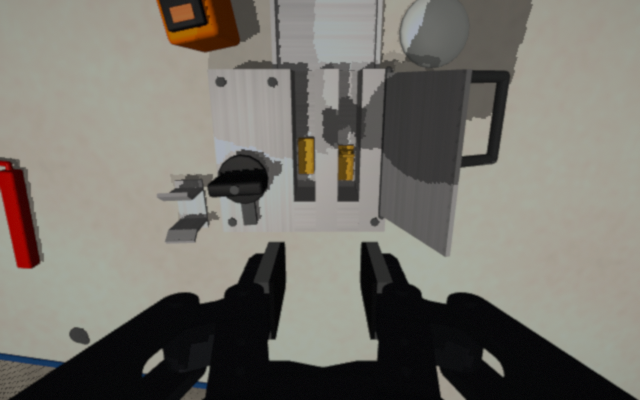

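View pics/w10c.png

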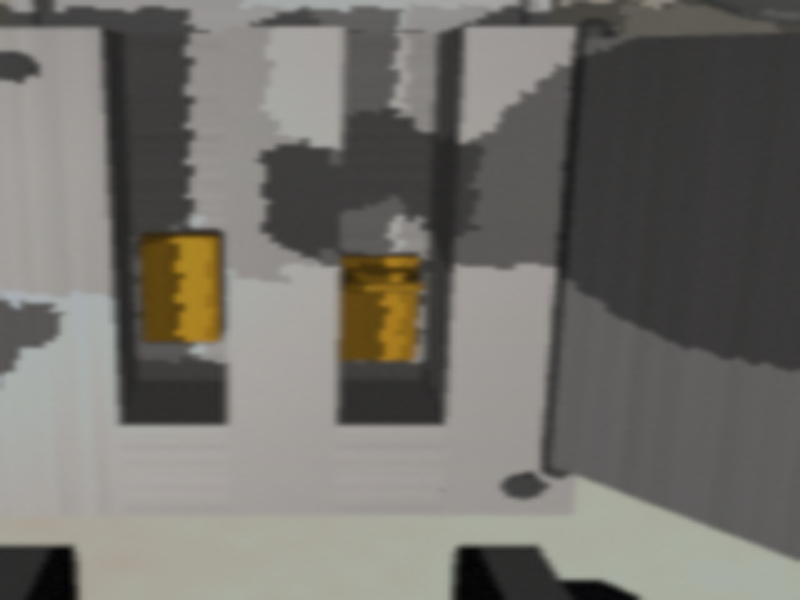

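```bash
python3 - <<'E'
from fit0 import *
import pickle
C["w"]=c=pickle.load(open("w10.pkl","rb"))
px=lambda u,v:(270+u/5,60+v/3)
w=[((50,-30,70),(120,424)),((50,-10,70),(228,424)),((50,10,70),(338,424)),((50,30,70),(443,424)),((-65,-30,70),(105,27)),((-65,10,70),(343,27)),((-65,30,70),(462,27)),((80,55,70),(575,513))]
w=[(P,("w",px(*uv))) for P,uv in w]
q=fit(w,[.59,.06,.18])
inv=lambda p:(lambda a,x,y:np.array([np.cos(a)*x+np.sin(a)*y,-np.sin(a)*x+np.cos(a)*y])*1000)(q[2],p[0]-q[0],p[1]-q[1])
for z,uvs in [(.040,[(380,283),(345,285),(418,285)]),(.024,[(342,362),(415,362),(343,257),(420,255)]),(.03,[(145,343),(220,343),(140,235),(222,232)])]:
    for uv in uvs: 
        p=atz(c,px(*uv),z); print(z,uv,np.round(p,4),np.round(inv(p),1))
E
```

```text
[0.5923 0.0657 0.1871] 10.719946247951317 [ 0.   0.1  0.1  0.1 -0.2 -0.   0.5 -0.1 -0.9  0.1  0.1 -0.1  0.6 -0.2
 -0.4  0.1]
0.04 (380, 283) [0.6006 0.0868 0.04  ] [12.1 19.2]
0.04 (345, 285) [0.6025 0.0803 0.04  ] [12.7 12.4]
0.04 (418, 285) [0.5999 0.0942 0.04  ] [12.8 26.5]
0.024 (342, 362) [0.6321 0.0863 0.024 ] [42.9 12.8]
0.024 (415, 362) [0.6293 0.1012 0.024 ] [43. 28.]
0.024 (343, 257) [0.5962 0.0793 0.024 ] [ 6.4 12.6]
0.024 (420, 255) [0.5927 0.0944 0.024 ] [ 5.8 28.1]
0.03 (145, 343) [0.6313 0.0451 0.03  ] [ 34.5 -27.6]
0.03 (220, 343) [0.6285 0.06   0.03  ] [ 34.5 -12.3]
0.03 (140, 235) [0.5954 0.0382 0.03  ] [ -2.  -27.7]
0.03 (222, 232) [0.5915 0.0539 0.03  ] [ -2.9 -11.5]
```

```bash
python3 - <<'E'
from go import *
print(d(.549,-.33,.25,190))
E
```

```text
{'x': np.float64(13.57), 'y': np.float64(-37.86), 'z': np.float64(-1.34), 'yaw': np.float64(0.8)}
```

Emit:
{"fn": "drive_tool", "kwargs": {
  "motion": [
    {"x": 1.2,"y": -3.5,"z": -0.5,"yaw": 0.8},
    {"x": 13.6,"y": -37.9,"z": -1.3,"yaw": 0.8},
    {"x": 13.6,"y": -37.9,"z": -1.3,"yaw": 0.8},
    {"x": 13.6,"y": -37.9,"z": -1.3,"yaw": 0.8},
    {"x": 13.6,"y": -37.9,"z": -1.3,"yaw": 0.8},
    {"x": 13.6,"y": -37.9,"z": -1.3,"yaw": 0.8},
    {"x": 13.6,"y": -37.9,"z": -1.3,"yaw": 0.8},
    {"x": 13.6,"y": -37.9,"z": -1.3,"yaw": 0.8},
    {"x": 13.6,"y": -37.9,"z": -1.3,"yaw": 0.8},
    {"x": 13.6,"y": -37.9,"z": -1.3,"yaw": 0.8},
    {"x": 13.6,"y": -37.9,"z": -1.3,"yaw": 0.8},
    {"x": 13.6,"y": -37.9,"z": -1.3,"yaw": 0.8}
  ],
  "grip": 45
}}

```text
time: 12.05
ee_pos: [0.5481, -0.3315, 0.2495]
orientation: [179.9, 1.8, -170.2]
force: [1.1, 0.5, 0.6]
width: 0.45
```

Emit:
{"fn": "drive_tool", "kwargs": {
  "motion": [
    {"x": 0,"y": 0,"z": 0,"yaw": 0},
    {"x": 0,"y": 0,"z": 0,"yaw": 0},
    {"x": 0,"y": 0,"z": 0,"yaw": 0}
  ]
}}

```text
time: 12.3
ee_pos: [0.5491, -0.3292, 0.2495]
orientation: [179.9, 1.9, -170.0]
force: [0.5, -0.1, 1.0]
width: 0.45
```

```bash
python3 - <<'E'
from look import *
import pickle
print(readout.get_state()["ee_pos"])
c,im=look("wrist","w11"); pickle.dump(c,open("w11.pkl","wb"))
for l in ["pick","pick_rest"]:
    for o in cams.outline_of(l,"wrist")[:3]: print(l,o["conf"],o["position"],o["mask"].sum())
s=readout.get_state(); print(s["ee_pos"],s["orientation"],c["eye"],c["rotation"],s["joint_pos"])
E
```

```text
[ 0.54908365 -0.32916185  0.24945648]
pick 0.94 [198.6, 30.1] 2012
pick 0.84 [323.1, 170.8] 1717
pick 0.76 [347.0, 299.7] 1685
pick_rest 0.59 [315.2, 157.9] 4250
[ 0.54866803 -0.33025718  0.24958866] [ 179.91547566    1.85827794 -170.0805352 ] [ 0.47493785 -0.34165826  0.39020269] [-17.97209268  -0.11403131 100.02076281] [  9.19302965  25.22356926  26.37361696  94.74846441 -13.92981721
  61.76358189 139.69941147]
```

View pics/w11.png

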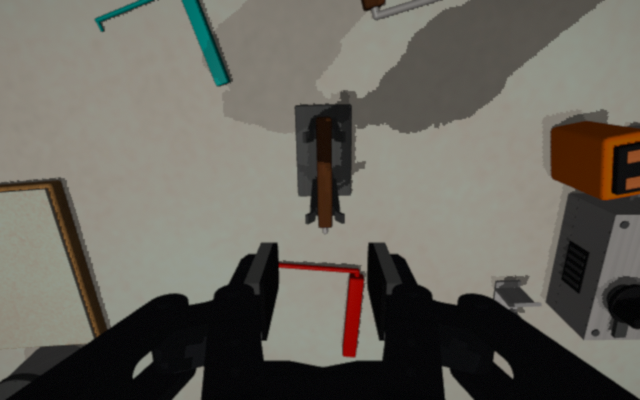

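```bash
python3 - <<'E'
from look import *
import pickle
c=pickle.load(open("w11.pkl","rb"))
im=cv2.imread("pics/w11.png")
cv2.imwrite("pics/w11c.png",cv2.resize(im[95:245,280:370],None,fx=6,fy=4,interpolation=cv2.INTER_CUBIC))
for uv in [(324.5,118),(325,227),(325,231)]: print(atz(c,uv,.117))
for uv in [(297,104),(351,106),(295,193)]: print(atz(c,uv,.008))
E
```

```text
[ 0.50082855 -0.33505499  0.117     ]
[ 0.58792205 -0.31909477  0.117     ]
[ 0.59145971 -0.31846198  0.117     ]
[ 0.50207716 -0.36304991  0.008     ]
[ 0.49430327 -0.30741845  0.008     ]
[ 0.59821813 -0.35051428  0.008     ]
```

View pics/w11c.png

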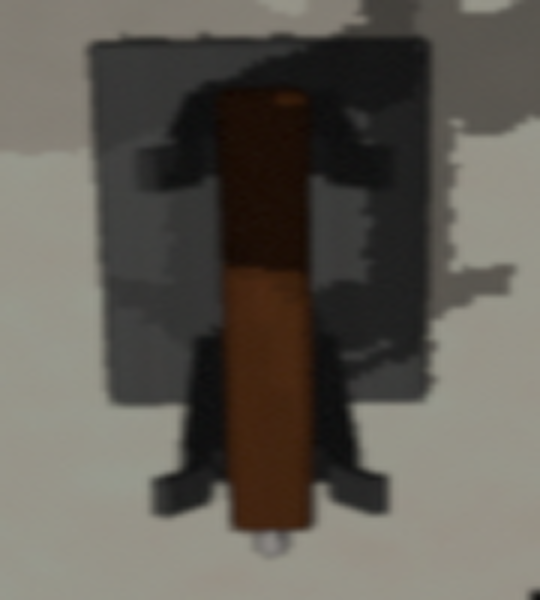

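```bash
python3 - <<'E'
from go import *
print(d(.546,-.328,.0915,190.4))
E
```

```text
{'x': np.float64(0.74), 'y': np.float64(0.25), 'z': np.float64(15.79), 'yaw': np.float64(-0.5)}
```

Emit:
{"fn": "drive_tool", "kwargs": {
  "motion": [
    {"x": 0.7,"y": 0.2,"z": 4,"yaw": -0.5},
    {"x": 0.7,"y": 0.2,"z": 8,"yaw": -0.5},
    {"x": 0.7,"y": 0.2,"z": 12,"yaw": -0.5},
    {"x": 0.7,"y": 0.2,"z": 14,"yaw": -0.5},
    {"x": 0.7,"y": 0.2,"z": 15.8,"yaw": -0.5},
    {"x": 0.7,"y": 0.2,"z": 15.8,"yaw": -0.5},
    {"x": 0.7,"y": 0.2,"z": 15.8,"yaw": -0.5}
  ]
}}

```text
time: 13.03
ee_pos: [0.5462, -0.3278, 0.0909]
orientation: [179.9, 1.8, -169.6]
force: [-0.2, 0.2, 0.8]
width: 0.453
```

```bash
python3 - <<'E'
from look import *
c,im=look("wrist","w12")
s=readout.get_state(); print(s["ee_pos"],s["orientation"],s["force"])
E
```

```text
[ 0.54700117 -0.32851376  0.09222387] [ 179.9693222     1.8933798  -169.56032756] [ 0.4481912  -0.08413845 -0.2705329 ]
```

View pics/w12.png

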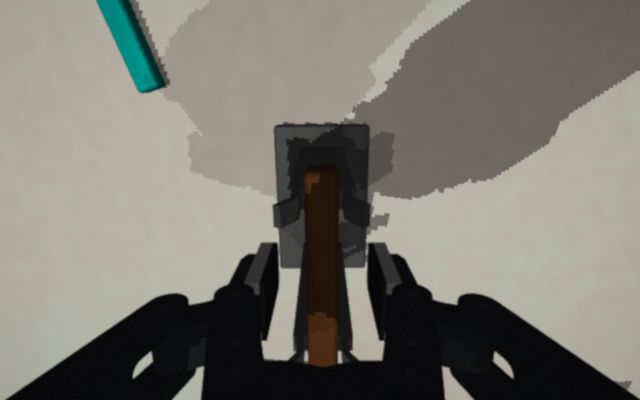

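Handle (col ~322) is centred between the fingers (267–378). Close.

Emit:
{"fn": "drive_tool", "kwargs": {
  "motion": [
    {"x": 0,"y": 0,"z": 0,"yaw": 0},
    {"x": 0,"y": 0,"z": 0,"yaw": 0},
    {"x": 0,"y": 0,"z": 0,"yaw": 0},
    {"x": 0,"y": 0,"z": 0,"yaw": 0},
    {"x": 0,"y": 0,"z": 0,"yaw": 0}
  ],
  "grip": 0,
  "squeeze": 60
}}

```text
time: 13.5
ee_pos: [0.5482, -0.3291, 0.0943]
orientation: [-179.9, 2.1, -169.5]
force: [-0.8, 0.2, 6.0]
width: 0.127
```

```bash
python3 - <<'E'
from look import *
s=readout.get_state(); print(s["ee_pos"],s["orientation"],s["force"],s["wrist_torque"],s["width"])
E
```

```text
[ 0.54818865 -0.32907108  0.09430121] [-179.92967975    2.0612451  -169.54675779] [-0.8228236   0.21005159  6.0295159 ] [0.12728256 0.12548112 0.05017838] 0.12684616403193766
```

```bash
python3 - <<'E'
from go import *
print(d(.5482,-.3291,.15,190.45),d(.5482,-.3291,.235,190.45))
E
```

```text
{'x': np.float64(-0.2), 'y': np.float64(-0.01), 'z': np.float64(-5.57), 'yaw': np.float64(0.0)} {'x': np.float64(-0.51), 'y': np.float64(-0.02), 'z': np.float64(-14.06), 'yaw': np.float64(0.0)}
```

Emit:
{"fn": "drive_tool", "kwargs": {
  "motion": [
    {"x": -0.1,"y": 0,"z": -1.5,"yaw": 0},
    {"x": -0.1,"y": 0,"z": -3,"yaw": 0},
    {"x": -0.2,"y": 0,"z": -5.5,"yaw": 0},
    {"x": -0.3,"y": 0,"z": -9,"yaw": 0},
    {"x": -0.5,"y": 0,"z": -14,"yaw": 0},
    {"x": -0.5,"y": 0,"z": -14,"yaw": 0},
    {"x": -0.5,"y": 0,"z": -14,"yaw": 0},
    {"x": -0.5,"y": 0,"z": -14,"yaw": 0}
  ]
}}

```text
time: 14.17
ee_pos: [0.548, -0.3287, 0.2347]
orientation: [-179.9, 2.1, -169.5]
force: [-1.4, 0.8, -1.3]
width: 0.125
```

```bash
python3 - <<'E'
from look import *
import pickle
c,im=look("wrist","w13"); pickle.dump(c,open("w13.pkl","wb"))
for n in ["scene","top"]:
    c,im=look(n,n[0]+"13")
s=readout.get_state(); print(s["ee_pos"],s["orientation"],s["force"],s["wrist_torque"],s["width"],s["joint_pos"])
im=cv2.imread("pics/s13.png"); cv2.imwrite("pics/s13c.png",cv2.resize(im[130:290,150:330],None,fx=4.4,fy=3.7))
E
```

```text
[ 0.54712484 -0.32812518  0.23229886] [ 179.94094418    1.8978493  -169.54925991] [ 3.66449782e-04 -4.77136535e-01 -1.43521843e+00] [0.02898929 0.04109974 0.01995975] 0.1286356797984066 [  9.24247046  25.92269997  26.12037122  96.12326175 -14.44490837
  59.73835288 140.60897768]
```

View pics/s13c.png

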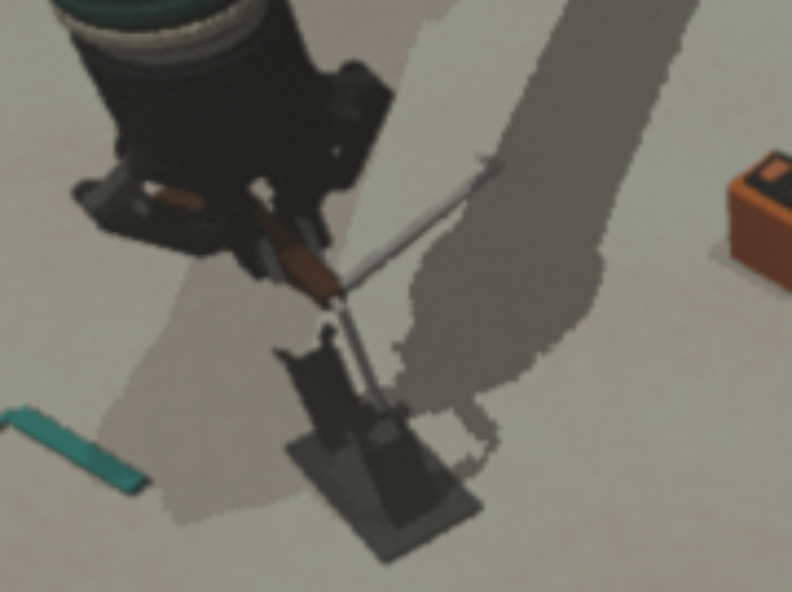

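View pics/w13.png

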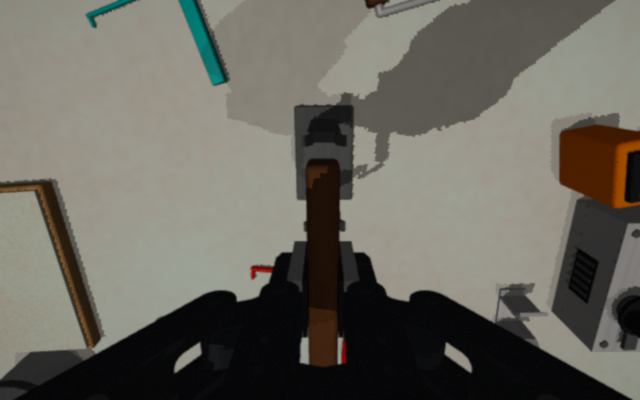

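```bash
python3 - <<'E'
from go import *
from bench import cams
import pickle
c=pickle.load(open("w13.pkl","rb")); S=cams.calibration("scene")
st=readout.get_state(); p=np.array([.548,-.3287,.2345])
p=np.array(st["ee_pos"])
a=np.radians(10.45); ex=np.array([np.cos(a),np.sin(a),0]); ey=np.array([-np.sin(a),np.cos(a),0])
def loc(P): v=P-p; return np.round([1000*v@ex,1000*v@ey,1000*v[2]],1)
for v in (160,163,166): print("back end",loc(atz(c,(322,v),p[2]+.0157+.007)))
print("shank top",loc(atz(S,(226.6,212.4),p[2]+.0157-.004)))
print("toe", loc(atz(S,(236.8,240.3),p[2]+.0157-.095)))
# predicted for pick origin offset -4
for off in (-6,-4,-2,0,2):
    o=p+ex*off/1000+np.array([0,0,.0157])
    print(off,proj(S,np.array([o+ex*.05,o+ex*.05-np.array([0,0,.095])])).round(1).tolist(), proj(c,[o-ex*.045+np.array([0,0,.007])]).round(1))
E
```

```text
back end [-48.6  -0.   22.7]
back end [-47.6  -0.   22.7]
back end [-46.5  -0.   22.7]
shank top [44.  -1.2 11.7]
toe [ 49.6  -1.3 -79.3]
-6 [[226.8, 210.8], [235.9, 238.0]] [[322.  153.2]]
-4 [[227.4, 211.5], [236.4, 238.7]] [[322.  158.9]]
-2 [[227.9, 212.3], [236.9, 239.4]] [[322.  164.6]]
0 [[228.5, 213.0], [237.5, 240.1]] [[322.  170.3]]
2 [[229.1, 213.7], [238.0, 240.8]] [[322.  175.9]]
```

```bash
python3 - <<'E'
from go import *
print(d(.5745,.0813,.235,190.7))
E
```

```text
{'x': np.float64(-10.12), 'y': np.float64(39.77), 'z': np.float64(0.11), 'yaw': np.float64(-0.2)}
```

Emit:
{"fn": "drive_tool", "kwargs": {
  "motion": [
    {"x": -0.7,"y": 3,"z": 0,"yaw": -0.2},
    {"x": -10.1,"y": 39.8,"z": 0.1,"yaw": -0.2},
    {"x": -10.1,"y": 39.8,"z": 0.1,"yaw": -0.2},
    {"x": -10.1,"y": 39.8,"z": 0.1,"yaw": -0.2},
    {"x": -10.1,"y": 39.8,"z": 0.1,"yaw": -0.2},
    {"x": -10.1,"y": 39.8,"z": 0.1,"yaw": -0.2},
    {"x": -10.1,"y": 39.8,"z": 0.1,"yaw": -0.2},
    {"x": -10.1,"y": 39.8,"z": 0.1,"yaw": -0.2},
    {"x": -10.1,"y": 39.8,"z": 0.1,"yaw": -0.2},
    {"x": -10.1,"y": 39.8,"z": 0.1,"yaw": -0.2},
    {"x": -10.1,"y": 39.8,"z": 0.1,"yaw": -0.2},
    {"x": -10.1,"y": 39.8,"z": 0.1,"yaw": -0.2}
  ]
}}

```text
time: 15.32
ee_pos: [0.5731, 0.0859, 0.2331]
orientation: [179.9, 1.7, -168.9]
force: [-0.1, -0.8, -1.1]
width: 0.123
```

Emit:
{"fn": "drive_tool", "kwargs": {
  "motion": [
    {"x": 0,"y": 0,"z": 0,"yaw": 0},
    {"x": 0,"y": 0,"z": 0,"yaw": 0},
    {"x": 0,"y": 0,"z": 0,"yaw": 0}
  ]
}}

```text
time: 15.57
ee_pos: [0.5728, 0.0842, 0.2325]
orientation: [179.9, 1.6, -169.1]
force: [-0.4, 0.4, -1.3]
width: 0.126
```

```bash
python3 - <<'E'
from look import *
import pickle
c,im=look("wrist","w14"); pickle.dump(c,open("w14.pkl","wb"))
for n in ["scene","top"]:
    look(n,n[0]+"14")
s=readout.get_state(); print(s["ee_pos"],s["orientation"],s["force"],s["wrist_torque"],s["width"],s["joint_pos"])
im=cv2.imread("pics/s14.png"); cv2.imwrite("pics/s14c.png",cv2.resize(im[110:260,300:460],None,fx=5,fy=4,interpolation=cv2.INTER_CUBIC))
E
```

```text
[0.57319509 0.08451502 0.23314097] [ 179.91622886    1.71745649 -169.05954121] [-0.29373742  0.65545537 -1.14230009] [-0.04661116  0.03069505  0.02863653] 0.12667635650310707 [-26.90858944  19.14667754  18.95184998 104.27226687  -7.54777952
  56.05654784  96.05137948]
```

View pics/s14c.png

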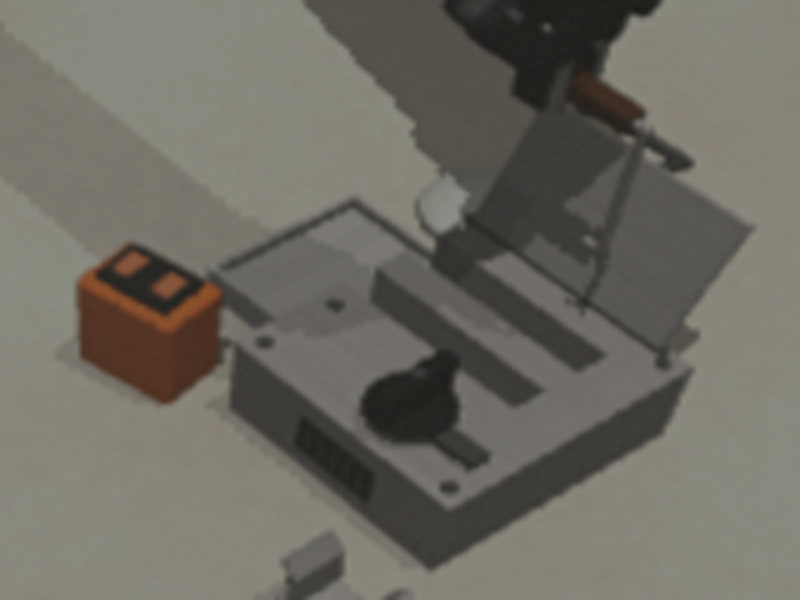

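View pics/w14.png

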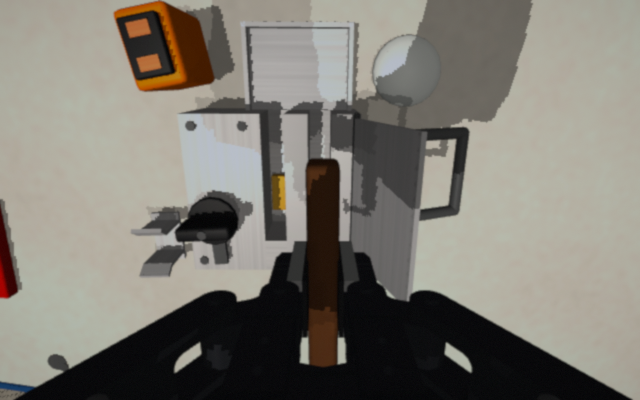

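View pics/t14.png

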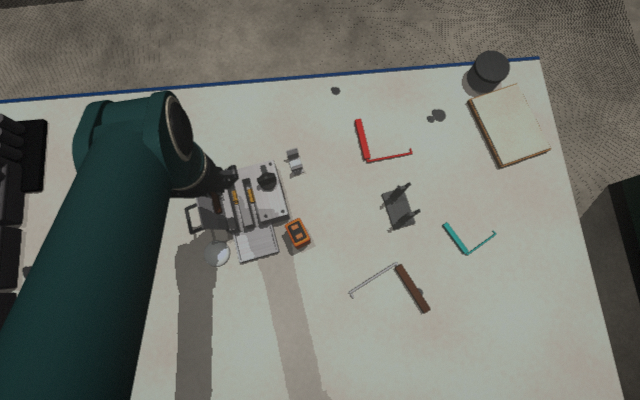

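```bash
cat > chk.py <<'E'
from go import *
from bench import cams
S=cams.calibration("scene")
Q=(.5957,.0626,np.radians(10.4))
def inS(uv,z):
    p=atz(S,uv,z); a=Q[2]; x,y=p[0]-Q[0],p[1]-Q[1]
    return np.round(1000*np.array([np.cos(a)*x+np.sin(a)*y,-np.sin(a)*x+np.cos(a)*y]),1)
def inA(p,q=(.5925,.0643,np.radians(10.7))):
    a=q[2]; x,y=p[0]-q[0],p[1]-q[1]
    return np.round(1000*np.array([np.cos(a)*x+np.sin(a)*y,-np.sin(a)*x+np.cos(a)*y]),1)
E
python3 - <<'E'
from chk import *
st=readout.get_state(); z=st["ee_pos"][2]; print(inA(st["ee_pos"]))
im=lambda u,v:(300+u/5,110+v/4)
print("shank bottom",inS(im(592,297),z-.079), "top",inS(im(645,133),z+.0157-.003))
print(d(.5745,.0815,.165,190.7))
E
```

```text
[-15.2  23.4]
shank bottom [51.8 -3.3] top [32.2 23.2]
{'x': np.float64(0.13), 'y': np.float64(-0.33), 'z': np.float64(6.81), 'yaw': np.float64(0.2)}
```

```bash
python3 - <<'E'
from chk import *
im=cv2.imread("pics/s14.png"); cv2.imwrite("pics/s14d.png",cv2.resize(im[130:200,400:450],None,fx=12,fy=8,interpolation=cv2.INTER_CUBIC))
st=readout.get_state(); p=np.array(st["ee_pos"])
# predicted in scene frame: charger coords (31,23)
for P in [(32,23,p[2]*1e3+12),(32,23,p[2]*1e3-79),(21,23,p[2]*1e3-79)]:
    u=proj(S,frame(Q,np.array(P)/1000))[0]; print(u,(u-[400,130])*[12,8])
E
```

```text
[428.77427565 143.48629732] [345.29130776 107.89037856]
[420.50475379 172.48197323] [246.05704548 339.85578588]
[416.85028684 169.36582451] [202.20344205 314.92659607]
```

View pics/s14d.png

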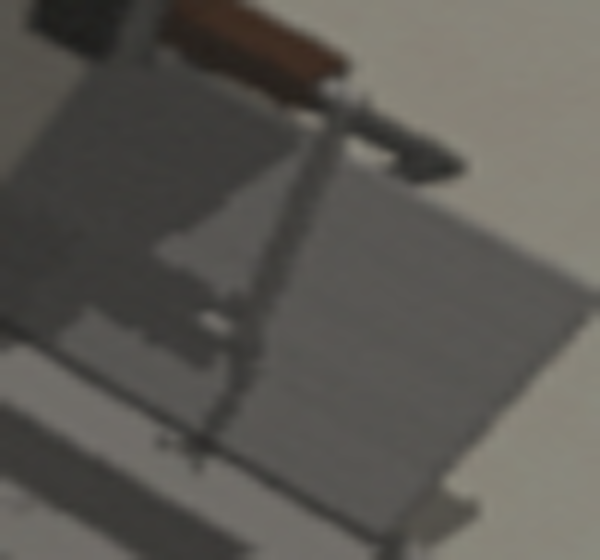

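Emit:
{"fn": "drive_tool", "kwargs": {
  "motion": [
    {"x": 0.1,"y": -0.3,"z": 2,"yaw": 0.2},
    {"x": 0.1,"y": -0.3,"z": 4.5,"yaw": 0.2},
    {"x": 0.1,"y": -0.3,"z": 6.8,"yaw": 0.2},
    {"x": 0.1,"y": -0.3,"z": 6.8,"yaw": 0.2},
    {"x": 0.1,"y": -0.3,"z": 6.8,"yaw": 0.2},
    {"x": 0.1,"y": -0.3,"z": 6.8,"yaw": 0.2}
  ]
}}

```text
time: 16.22
ee_pos: [0.5756, 0.0815, 0.1663]
orientation: [179.9, 1.8, -169.3]
force: [0.9, 0.1, -1.6]
width: 0.127
```

```bash
python3 - <<'E'
from look import *
from chk import *
for n in ["scene","wrist"]:
    look(n,n[0]+"15")
s=readout.get_state(); p=np.array(s["ee_pos"]);print(p,s["orientation"],s["force"],inA(p))
im=cv2.imread("pics/s15.png"); cv2.imwrite("pics/s15d.png",cv2.resize(im[140:220,380:450],None,fx=10,fy=7,interpolation=cv2.INTER_CUBIC))
X=inA(p)
for P in [(X[0]+47.5,X[1],p[2]*1e3+12),(X[0]+47.5,X[1],p[2]*1e3-79),(X[0]+36.5,X[1],p[2]*1e3-79),(50,30,70),(50,10,70),(50,20,70),(33,20,70),(80,55,70)]:
    u=proj(S,frame(Q,np.array(P)/1000))[0]; print(P,u,(u-[380,140])*[10,7])
E
```

```text
[0.57591007 0.08181527 0.16686378] [ 179.9003969     1.88573549 -169.27919646] [ 0.18913525 -0.35918852 -0.72544314] [-13.   20.3]
(np.float64(34.5), np.float64(20.3), np.float64(178.86377558506211)) [422.56286919 166.4062104 ] [425.62869195 184.84347282]
(np.float64(34.5), np.float64(20.3), np.float64(87.86377558506211)) [415.20244093 192.12791997] [352.02440934 364.8954398 ]
(np.float64(23.5), np.float64(20.3), np.float64(87.86377558506211)) [411.76791423 189.07597827] [317.67914225 343.5318479 ]
(50, 30, 70) [421.7162617 198.9171667] [417.16261698 412.42016691]
(50, 10, 70) [415.48447897 203.32885447] [354.84478968 443.30198126]
(50, 20, 70) [418.61114189 201.11538504] [386.11141887 427.80769528]
(33, 20, 70) [413.33063083 196.37657339] [333.3063083  394.63601376]
(80, 55, 70) [438.94481219 201.82469838] [589.4481219  432.77288866]
```

View pics/s15d.png

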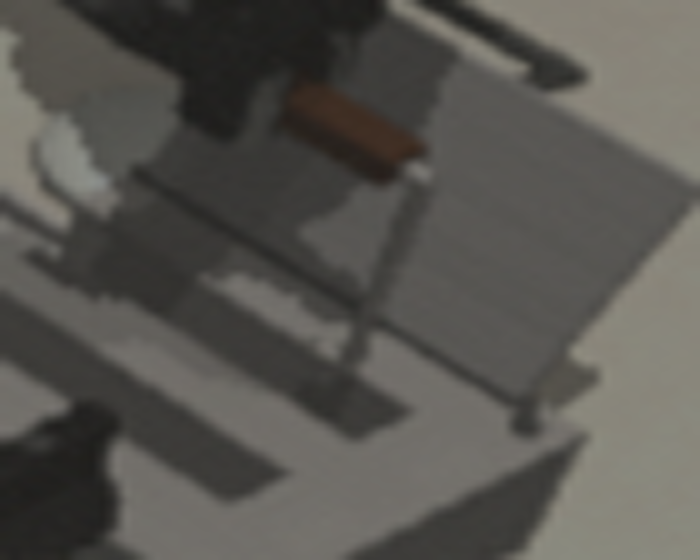

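View pics/w15.png

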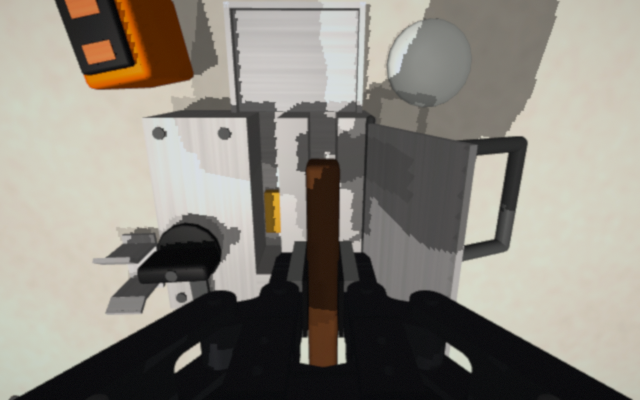

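```bash
python3 - <<'E'
from chk import *
im=cv2.imread("pics/w15.png"); cv2.imwrite("pics/w15d.png",cv2.resize(im[100:190,230:380],None,fx=5,fy=5,interpolation=cv2.INTER_CUBIC))
E
```

```text
(no output)
```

View pics/w15d.png

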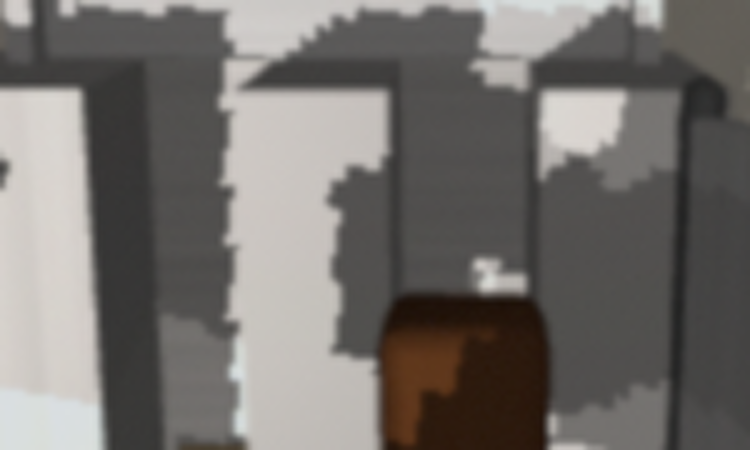

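```bash
python3 - <<'E'
from chk import *
q=(.5925,.0643,np.radians(10.7))
t=frame(q,[[-.0135,.020,.110]])[0]; print(t,d(*t,190.7)); t[2]=.14;print(d(*t,190.7))
E
```

```text
[0.57552139 0.08144576 0.11      ] {'x': np.float64(0.23), 'y': np.float64(-0.04), 'z': np.float64(5.68), 'yaw': np.float64(0.0)}
{'x': np.float64(0.13), 'y': np.float64(-0.03), 'z': np.float64(2.68), 'yaw': np.float64(0.0)}
```

Emit:
{"fn": "drive_tool", "kwargs": {
  "motion": [
    {"x": 0.1,"y": 0,"z": 1.3,"yaw": 0},
    {"x": 0.1,"y": 0,"z": 2.7,"yaw": 0},
    {"x": 0.2,"y": 0,"z": 4,"yaw": 0},
    {"x": 0.2,"y": 0,"z": 5,"yaw": 0},
    {"x": 0.2,"y": 0,"z": 5.7,"yaw": 0},
    {"x": 0.2,"y": 0,"z": 5.7,"yaw": 0},
    {"x": 0.2,"y": 0,"z": 5.7,"yaw": 0}
  ]
}}

```text
time: 16.9
ee_pos: [0.5761, 0.0819, 0.1102]
orientation: [179.9, 1.9, -169.3]
force: [1.1, 0.2, 0.3]
width: 0.125
```

```bash
python3 - <<'E'
from look import *
from chk import *
for n in ["scene","top"]:
    look(n,n[0]+"16")
s=readout.get_state(); p=np.array(s["ee_pos"]);print(p,s["orientation"],s["force"],s["wrist_torque"],inA(p))
im=cv2.imread("pics/s16.png"); cv2.imwrite("pics/s16d.png",cv2.resize(im[140:220,360:450],None,fx=8,fy=7,interpolation=cv2.INTER_CUBIC))
im=cv2.imread("pics/t16.png"); cv2.imwrite("pics/t16d.png",cv2.resize(im[150:280,190:310],None,fx=6,fy=4.6,interpolation=cv2.INTER_CUBIC))
E
```

```text
[0.57643742 0.08195078 0.11064706] [ 179.89772192    1.96675964 -169.28442404] [-0.55310065  0.62307627  0.53101841] [-0.01271916  0.0681923   0.0202731 ] [-12.5  20.3]
```

View pics/s16d.png

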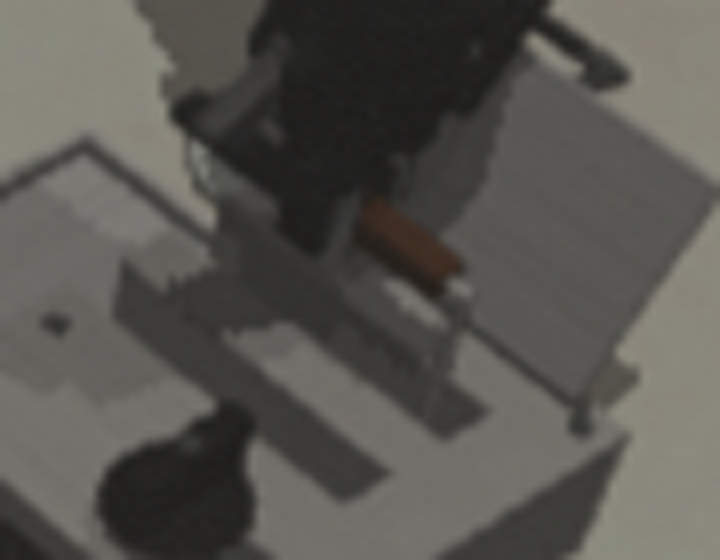

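View pics/t16d.png

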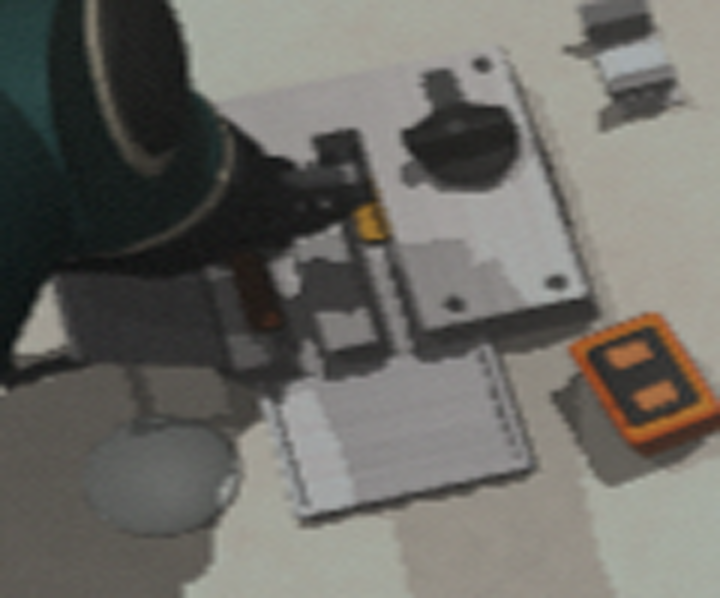

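```bash
python3 - <<'E'
from chk import *
q=(.5925,.0643,np.radians(10.7))
for x in (-.030,-.085,-.1555):
    t=frame(q,[[x,.020,.110]])[0]; print(t,d(*t,190.7))
E
```

```text
[0.55930828 0.07838226 0.11      ] {'x': np.float64(1.75), 'y': np.float64(-0.03), 'z': np.float64(0.0), 'yaw': np.float64(0.0)}
[0.50526458 0.06817059 0.11      ] {'x': np.float64(7.25), 'y': np.float64(-0.03), 'z': np.float64(-0.18), 'yaw': np.float64(0.0)}
[0.43599038 0.0550811  0.11      ] {'x': np.float64(14.29), 'y': np.float64(-0.03), 'z': np.float64(-0.43), 'yaw': np.float64(0.0)}
```

Emit:
{"fn": "drive_tool", "kwargs": {
  "motion": [
    {"x": 0.6,"y": 0,"z": 0,"yaw": 0},
    {"x": 1.2,"y": 0,"z": 0,"yaw": 0},
    {"x": 1.8,"y": 0,"z": 0,"yaw": 0},
    {"x": 2.4,"y": 0,"z": -0.1,"yaw": 0},
    {"x": 3.1,"y": 0,"z": -0.1,"yaw": 0},
    {"x": 3.8,"y": 0,"z": -0.1,"yaw": 0},
    {"x": 4.5,"y": 0,"z": -0.1,"yaw": 0},
    {"x": 5.2,"y": 0,"z": -0.1,"yaw": 0},
    {"x": 5.9,"y": 0,"z": -0.2,"yaw": 0},
    {"x": 6.6,"y": 0,"z": -0.2,"yaw": 0},
    {"x": 7.2,"y": 0,"z": -0.2,"yaw": 0},
    {"x": 7.2,"y": 0,"z": -0.2,"yaw": 0}
  ]
}}

```text
time: 18.0
ee_pos: [0.5041, 0.0683, 0.11]
orientation: [179.9, 1.9, -169.3]
force: [0.2, 0.9, -0.9]
width: 0.124
```

```bash
python3 - <<'E'
from look import *
from chk import *
for n in ["scene","top","wrist"]:
    look(n,n[0]+"17")
s=readout.get_state(); p=np.array(s["ee_pos"]);print(p,s["orientation"],s["force"],s["wrist_torque"],inA(p))
im=cv2.imread("pics/s17.png"); cv2.imwrite("pics/s17d.png",cv2.resize(im[140:220,340:440],None,fx=8,fy=7,interpolation=cv2.INTER_CUBIC))
im=cv2.imread("pics/t17.png"); cv2.imwrite("pics/t17d.png",cv2.resize(im[150:280,190:310],None,fx=6,fy=4.6,interpolation=cv2.INTER_CUBIC))
print(d(.436,.0551,.110,190.7))
E
```

```text
[0.50607311 0.06866594 0.11035089] [ 179.89790028    2.0125889  -169.28278491] [ 0.73053624  0.03309451 -1.23329207] [ 0.02492234 -0.06572329  0.02300462] [-84.1  20.3]
{'x': np.float64(7.13), 'y': np.float64(-0.03), 'z': np.float64(-0.22), 'yaw': np.float64(0.0)}
```

View pics/s17d.png

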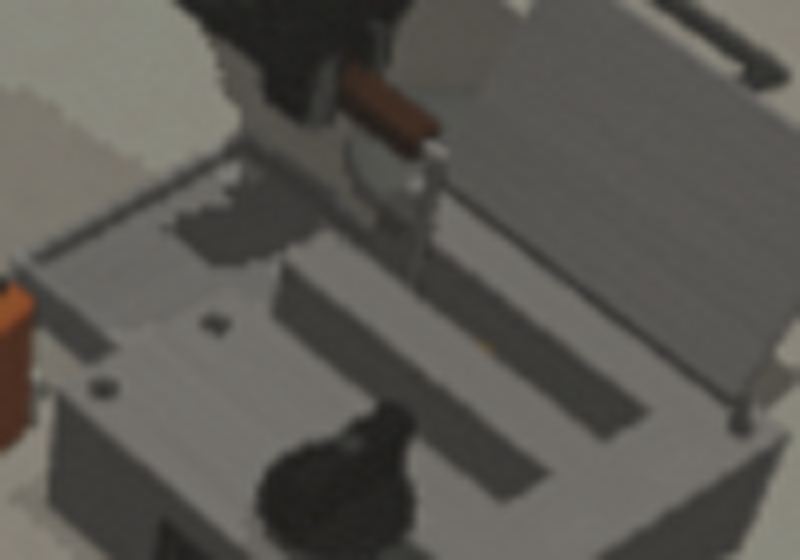

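View pics/t17d.png

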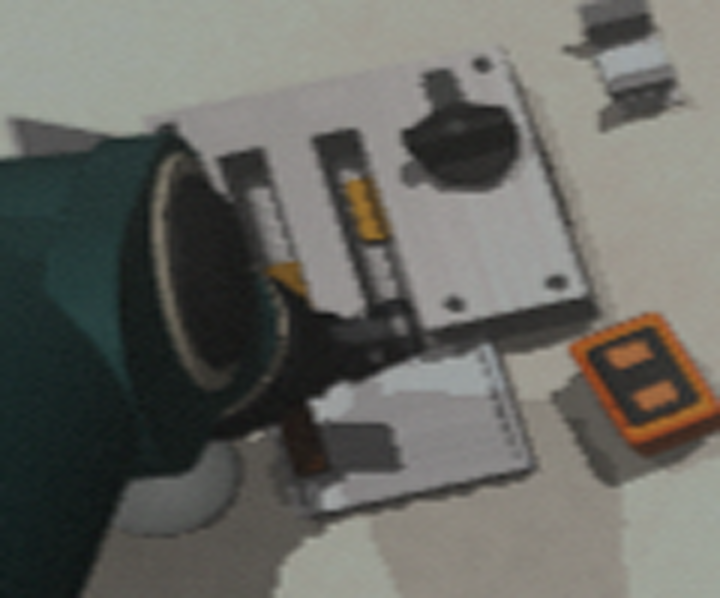

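Emit:
{"fn": "drive_tool", "kwargs": {
  "motion": [
    {"x": 0.6,"y": 0,"z": 0,"yaw": 0},
    {"x": 1.2,"y": 0,"z": 0,"yaw": 0},
    {"x": 1.9,"y": 0,"z": 0,"yaw": 0},
    {"x": 2.6,"y": 0,"z": -0.1,"yaw": 0},
    {"x": 3.3,"y": 0,"z": -0.1,"yaw": 0},
    {"x": 4.0,"y": 0,"z": -0.1,"yaw": 0},
    {"x": 4.7,"y": 0,"z": -0.1,"yaw": 0},
    {"x": 5.4,"y": 0,"z": -0.2,"yaw": 0},
    {"x": 6.1,"y": 0,"z": -0.2,"yaw": 0},
    {"x": 6.6,"y": 0,"z": -0.2,"yaw": 0},
    {"x": 7.1,"y": 0,"z": -0.2,"yaw": 0},
    {"x": 7.1,"y": 0,"z": -0.2,"yaw": 0}
  ]
}}

```text
time: 19.15
ee_pos: [0.4352, 0.0553, 0.1098]
orientation: [179.9, 2.0, -169.3]
force: [-0.2, 0.4, -1.4]
width: 0.126
```

```bash
python3 - <<'E'
from look import *
from chk import *
for n in ["scene","top"]:
    look(n,n[0]+"18")
s=readout.get_state(); p=np.array(s["ee_pos"]);print(p,s["orientation"],s["force"],s["wrist_torque"],inA(p))
im=cv2.imread("pics/s18.png"); cv2.imwrite("pics/s18d.png",cv2.resize(im[120:210,330:420],None,fx=8,fy=6.6,interpolation=cv2.INTER_CUBIC))
im=cv2.imread("pics/t18.png"); cv2.imwrite("pics/t18d.png",cv2.resize(im[150:280,190:310],None,fx=6,fy=4.6,interpolation=cv2.INTER_CUBIC))
E
```

```text
[0.4364165  0.05552816 0.10994893] [ 179.89617728    2.0365264  -169.27221797] [ 1.08371304 -0.50155428 -0.18898926] [-0.00279468 -0.00167754  0.0214745 ] [-155.    20.4]
```

View pics/s18d.png

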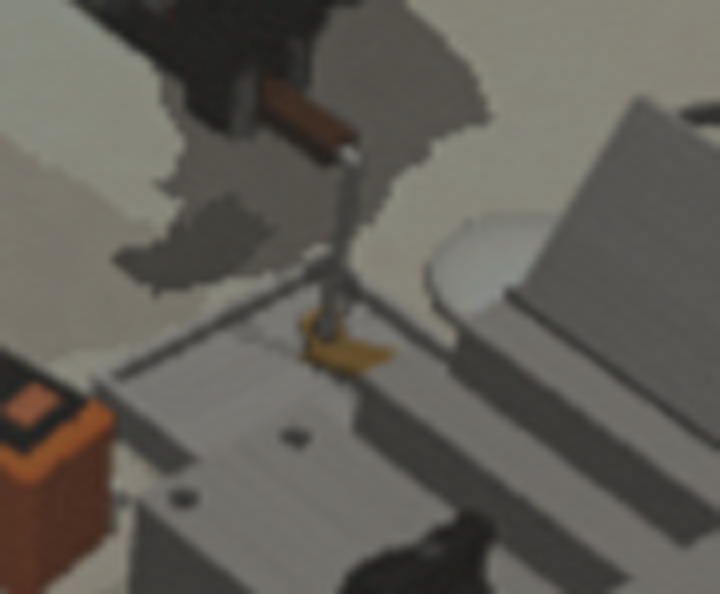

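View pics/t18d.png

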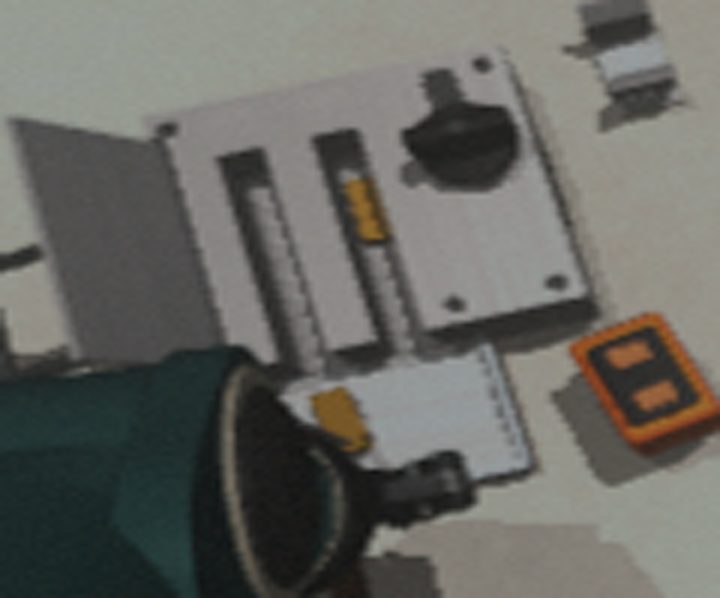

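```bash
python3 - <<'E'
from chk import *
T=cams.calibration("top")
for uv in [(313,400),(355,388),(370,448)]:
    print(inA(atz(T,(190+uv[0]/6,150+uv[1]/4.6),.021),(.5903,.06,np.radians(10.6))))
E
```

```text
[-77.9  32.6]
[-76.4  14.1]
[-110.    15.7]
```

```bash
python3 - <<'E'
from chk import *
q=(.5925,.0643,np.radians(10.7))
for x,z in ((-.140,.110),(-.139,.235)):
    t=frame(q,[[x,.0205,z]])[0]; print(t,d(*t,190.7))
E
```

```text
[0.45112804 0.05845024 0.11      ] {'x': np.float64(-1.5), 'y': np.float64(0.01), 'z': np.float64(0.05), 'yaw': np.float64(0.0)}
[0.45211066 0.0586359  0.235     ] {'x': np.float64(-2.04), 'y': np.float64(0.04), 'z': np.float64(-12.44), 'yaw': np.float64(0.0)}
```

Emit:
{"fn": "drive_tool", "kwargs": {
  "motion": [
    {"x": -0.4,"y": 0,"z": 0,"yaw": 0},
    {"x": -0.9,"y": 0,"z": 0,"yaw": 0},
    {"x": -1.5,"y": 0,"z": 0,"yaw": 0},
    {"x": -1.6,"y": 0,"z": 0,"yaw": 0},
    {"x": -1.6,"y": 0,"z": 0,"yaw": 0},
    {"x": -1.6,"y": 0,"z": -1,"yaw": 0},
    {"x": -1.7,"y": 0,"z": -2.5,"yaw": 0},
    {"x": -1.9,"y": 0,"z": -6,"yaw": 0},
    {"x": -2.0,"y": 0,"z": -9.5,"yaw": 0},
    {"x": -2.0,"y": 0,"z": -12.4,"yaw": 0},
    {"x": -2.0,"y": 0,"z": -12.4,"yaw": 0},
    {"x": -2.0,"y": 0,"z": -12.4,"yaw": 0}
  ]
}}

```text
time: 20.25
ee_pos: [0.4525, 0.0584, 0.2366]
orientation: [179.8, 2.3, -169.3]
force: [-0.1, 0.0, -0.1]
width: 0.127
```

```bash
python3 - <<'E'
from look import *
from chk import *
for n in ["scene","wrist"]:
    look(n,n[0]+"19")
s=readout.get_state(); p=np.array(s["ee_pos"]);print(p,s["orientation"],s["force"],s["wrist_torque"],inA(p))
im=cv2.imread("pics/s19.png"); cv2.imwrite("pics/s19d.png",cv2.resize(im[120:210,330:420],None,fx=8,fy=6.6,interpolation=cv2.INTER_CUBIC))
print(d(.5482,-.3291,.235,190.45))
E
```

```text
[0.45087115 0.05807237 0.23407867] [ 179.88896013    1.96554291 -169.2741231 ] [-0.46704085 -0.29732211 -1.39448499] [0.02817525 0.05106408 0.01508235] [-140.3   20.2]
{'x': np.float64(-2.36), 'y': np.float64(-39.85), 'z': np.float64(-0.09), 'yaw': np.float64(0.3)}
```

View pics/s19d.png

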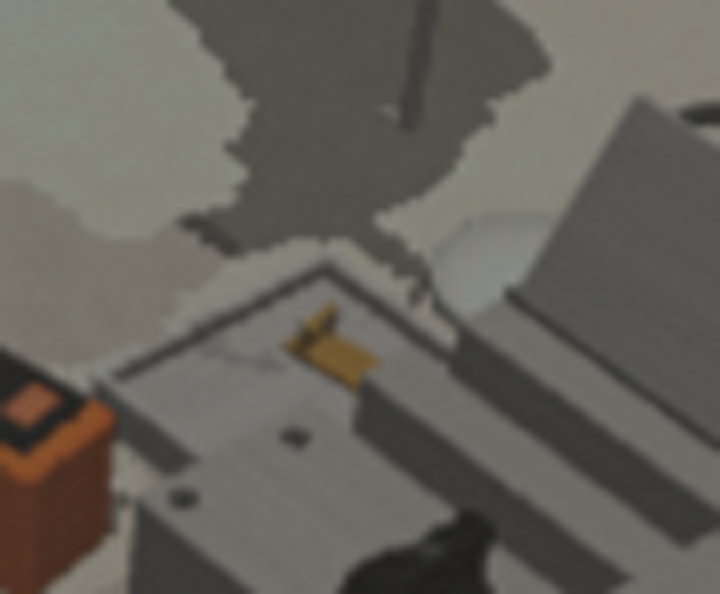

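View pics/w19.png

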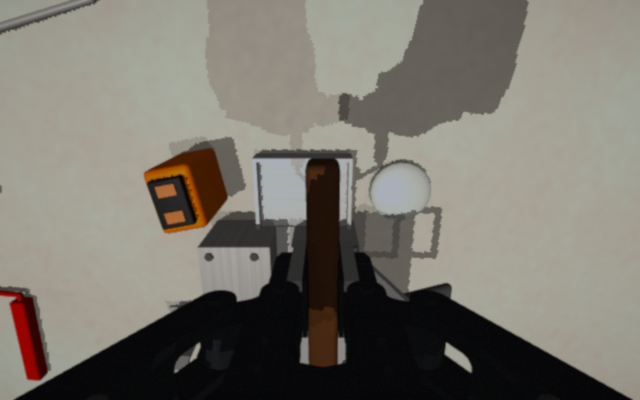

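Emit:
{"fn": "drive_tool", "kwargs": {
  "motion": [
    {"x": -0.2,"y": -3,"z": -0.1,"yaw": 0.3},
    {"x": -2.4,"y": -39.8,"z": -0.1,"yaw": 0.3},
    {"x": -2.4,"y": -39.8,"z": -0.1,"yaw": 0.3},
    {"x": -2.4,"y": -39.8,"z": -0.1,"yaw": 0.3},
    {"x": -2.4,"y": -39.8,"z": -0.1,"yaw": 0.3},
    {"x": -2.4,"y": -39.8,"z": -0.1,"yaw": 0.3},
    {"x": -2.4,"y": -39.8,"z": -0.1,"yaw": 0.3},
    {"x": -2.4,"y": -39.8,"z": -0.1,"yaw": 0.3},
    {"x": -2.4,"y": -39.8,"z": -0.1,"yaw": 0.3},
    {"x": -2.4,"y": -39.8,"z": -0.1,"yaw": 0.3},
    {"x": -2.4,"y": -39.8,"z": -0.1,"yaw": 0.3},
    {"x": -2.4,"y": -39.8,"z": -0.1,"yaw": 0.3}
  ]
}}

```text
time: 21.35
ee_pos: [0.5466, -0.3309, 0.2324]
orientation: [179.8, 1.7, -169.8]
force: [1.4, -0.2, -1.2]
width: 0.129
```

Emit:
{"fn": "drive_tool", "kwargs": {
  "motion": [
    {"x": 0,"y": 0,"z": 0,"yaw": 0},
    {"x": 0,"y": 0,"z": 0,"yaw": 0},
    {"x": 0,"y": 0,"z": 0,"yaw": 0}
  ]
}}

```text
time: 21.6
ee_pos: [0.5465, -0.3292, 0.2316]
orientation: [179.7, 1.6, -169.7]
force: [0.3, 0.8, -0.8]
width: 0.126
```

```bash
python3 - <<'E'
from look import *
from chk import *
import pickle
for n in ["scene","top"]:
    look(n,n[0]+"20")
c,im=look("wrist","w20")
s=readout.get_state(); p=np.array(s["ee_pos"]);print(p,s["orientation"],s["force"])
print(d(.5482,-.3291,.15,190.45),d(.5482,-.3291,.0943,190.45))
im=cv2.imread("pics/t20.png"); cv2.imwrite("pics/t20d.png",cv2.resize(im[150:280,190:310],None,fx=6,fy=4.6,interpolation=cv2.INTER_CUBIC))
E
```

```text
[ 0.54694097 -0.329764    0.23258241] [ 179.80174446    1.71332021 -169.74903821] [-0.68179867  0.34892642 -0.02213914]
{'x': np.float64(0.11), 'y': np.float64(0.01), 'z': np.float64(8.26), 'yaw': np.float64(-0.2)} {'x': np.float64(0.28), 'y': np.float64(-0.0), 'z': np.float64(13.83), 'yaw': np.float64(-0.2)}
```

View pics/w20.png

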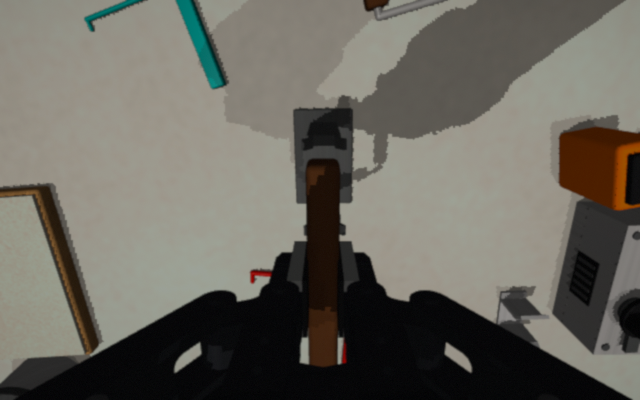

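View pics/t20d.png

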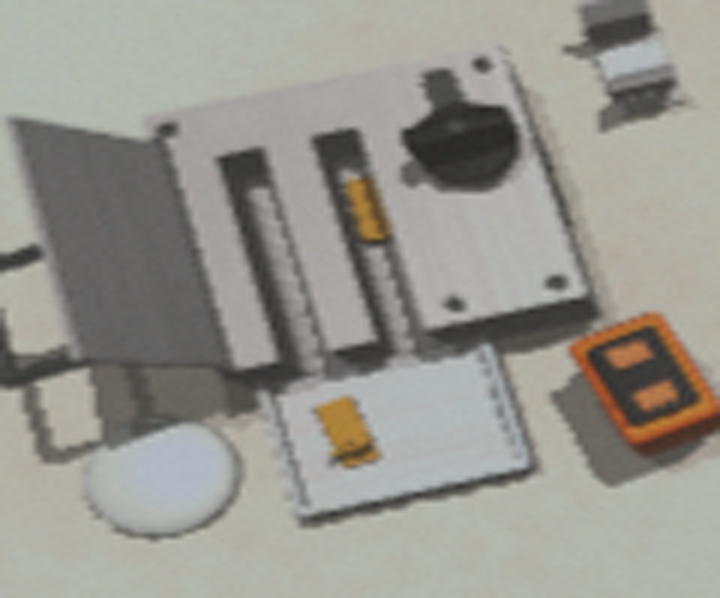

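Emit:
{"fn": "drive_tool", "kwargs": {
  "motion": [
    {"x": 0.1,"y": 0,"z": 4,"yaw": -0.2},
    {"x": 0.1,"y": 0,"z": 8.2,"yaw": -0.2},
    {"x": 0.2,"y": 0,"z": 10.5,"yaw": -0.2},
    {"x": 0.2,"y": 0,"z": 11.5,"yaw": -0.2},
    {"x": 0.2,"y": 0,"z": 11.5,"yaw": -0.2},
    {"x": 0.2,"y": 0,"z": 11.5,"yaw": -0.2}
  ]
}}

```text
time: 22.25
ee_pos: [0.5488, -0.3292, 0.1184]
orientation: [179.8, 1.7, -169.5]
force: [0.3, 0.2, -0.6]
width: 0.125
```

```bash
python3 - <<'E'
from look import *
look("scene","s21"); look("wrist","w21")
s=readout.get_state(); p=np.array(s["ee_pos"]);print(p,s["orientation"],s["force"])
print(d(.5482,-.3291,.0945,190.45))
im=cv2.imread("pics/s21.png"); cv2.imwrite("pics/s21d.png",cv2.resize(im[190:290,190:280],None,fx=8,fy=6,interpolation=cv2.INTER_CUBIC))
E
```

```text
[ 0.54913868 -0.33005665  0.11969476] [ 179.92967491    1.83792228 -169.5446201 ] [ 0.22886874  0.33723931 -0.16452083]
{'x': np.float64(0.16), 'y': np.float64(0.11), 'z': np.float64(2.52), 'yaw': np.float64(0.0)}
```

View pics/s21d.png

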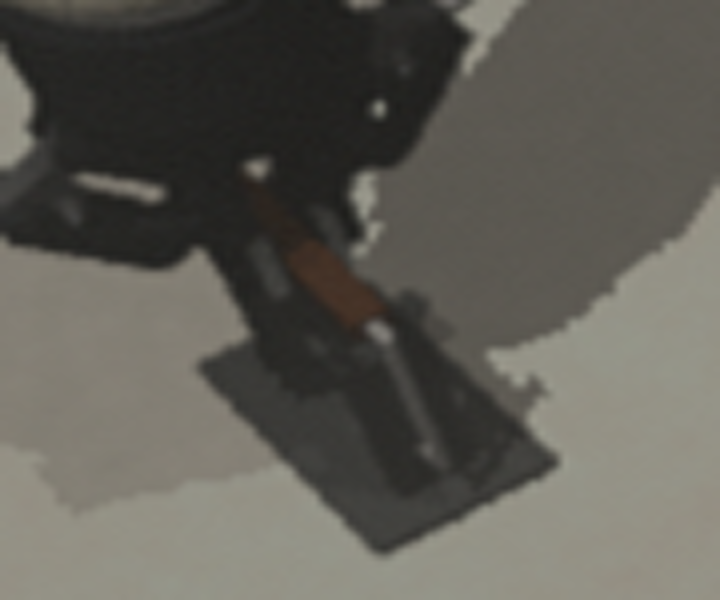

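View pics/w21.png

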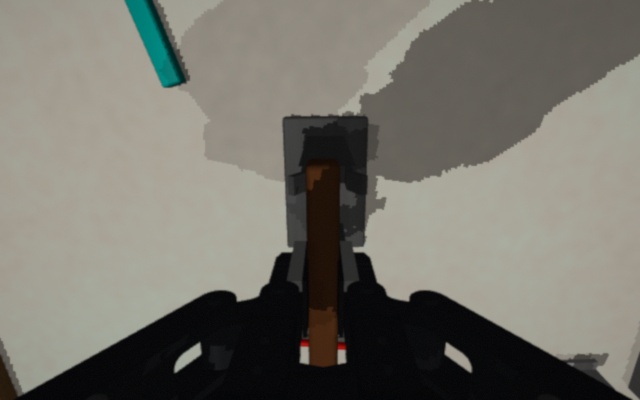

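Emit:
{"fn": "drive_tool", "kwargs": {
  "motion": [
    {"x": 0.1,"y": 0.1,"z": 0.8,"yaw": 0},
    {"x": 0.1,"y": 0.1,"z": 1.6,"yaw": 0},
    {"x": 0.1,"y": 0.1,"z": 2.2,"yaw": 0},
    {"x": 0.2,"y": 0.1,"z": 2.5,"yaw": 0},
    {"x": 0.2,"y": 0.1,"z": 2.5,"yaw": 0},
    {"x": 0.2,"y": 0.1,"z": 2.5,"yaw": 0}
  ]
}}

```text
time: 22.85
ee_pos: [0.5479, -0.329, 0.0944]
orientation: [179.9, 1.8, -169.5]
force: [1.6, 0.9, 0.8]
width: 0.123
```

```bash
python3 - <<'E'
from look import *
look("scene","s22")
s=readout.get_state(); p=np.array(s["ee_pos"]);print(p,s["orientation"],s["force"],s["wrist_torque"])
im=cv2.imread("pics/s22.png"); cv2.imwrite("pics/s22d.png",cv2.resize(im[190:290,190:280],None,fx=8,fy=6,interpolation=cv2.INTER_CUBIC))
E
```

```text
[ 0.54788451 -0.32895158  0.09440857] [ 179.90499941    1.84253238 -169.536174  ] [ 0.87112802  1.46408233 -0.48332549] [ 0.22499884 -0.19642169  0.00358926]
```

View pics/s22d.png

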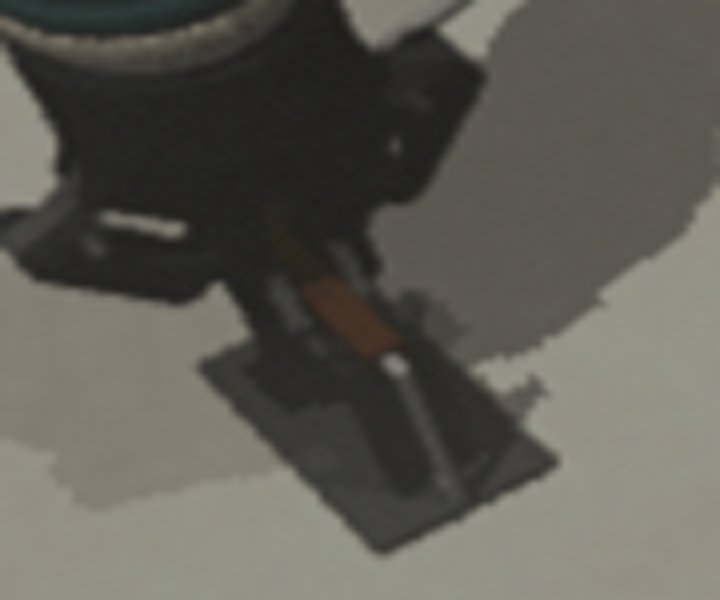

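Emit:
{"fn": "drive_tool", "kwargs": {
  "motion": [
    {"x": 0,"y": 0,"z": 0,"yaw": 0},
    {"x": 0,"y": 0,"z": 0,"yaw": 0},
    {"x": 0,"y": 0,"z": 0,"yaw": 0},
    {"x": 0,"y": 0,"z": -1.5,"yaw": 0},
    {"x": -0.1,"y": 0,"z": -4,"yaw": 0},
    {"x": -0.2,"y": 0,"z": -8,"yaw": 0},
    {"x": -0.3,"y": 0,"z": -12,"yaw": 0},
    {"x": -0.3,"y": 0,"z": -14,"yaw": 0},
    {"x": -0.3,"y": 0,"z": -14,"yaw": 0},
    {"x": -0.3,"y": 0,"z": -14,"yaw": 0}
  ],
  "grip": 45
}}

```text
time: 23.73
ee_pos: [0.547, -0.3301, 0.237]
orientation: [-180.0, 2.0, -169.5]
force: [-0.2, -0.8, -0.5]
width: 0.45
```

```bash
python3 - <<'E'
from look import *
import pickle
c,im=look("wrist","w23");look("scene","s23");look("top","t23")
s=readout.get_state(); p=np.array(s["ee_pos"]);print(p,s["orientation"],s["force"],s["time"])
cv2.imwrite("pics/w23c.png",cv2.resize(im[95:245,280:370,::-1],None,fx=6,fy=4,interpolation=cv2.INTER_CUBIC))
im=cv2.imread("pics/s23.png"); cv2.imwrite("pics/s23d.png",np.hstack([cv2.resize(im[190:290,190:280],(390,430)),cv2.resize(im[120:270,300:460],(400,430))]))
im=cv2.imread("pics/t23.png"); cv2.imwrite("pics/t23d.png",cv2.resize(im[120:280,180:440],None,fx=3,fy=3))
pickle.dump(c,open("w23.pkl","wb"))
E
```

```text
[ 0.54575995 -0.32890057  0.23342693] [ 179.82770798    1.74481524 -169.53605176] [-0.59514823 -0.54988166 -0.56158521] 23.8833
```

View pics/w23c.png

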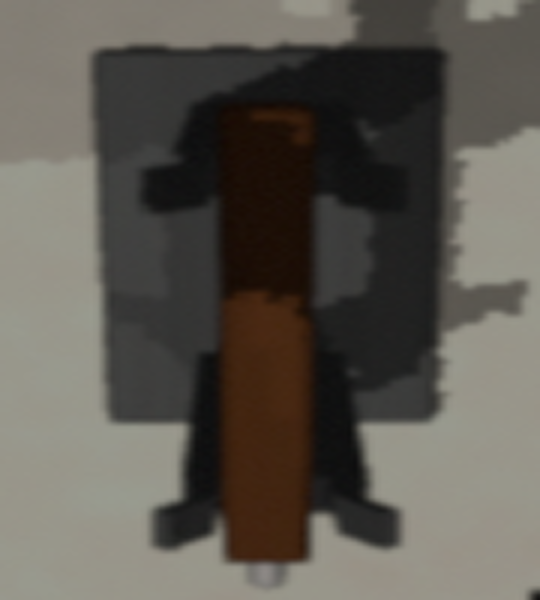

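View pics/s23d.png

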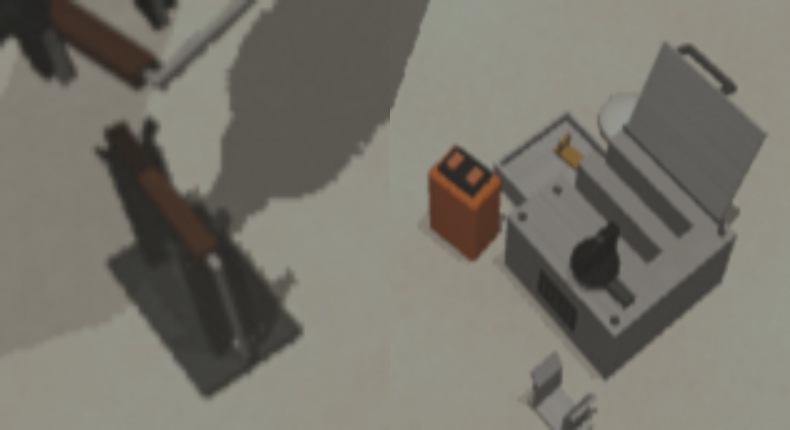

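View pics/t23d.png

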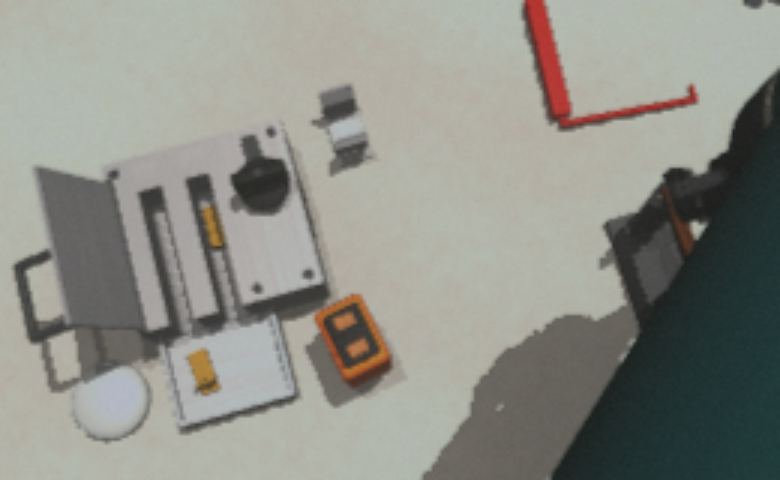

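```bash
python3 - <<'E'
from h import *
import pickle
for f,pts in (("w11.pkl",dict(hb=(264,92),hf=(272,528),fb=(260,42),ff=(268,401))),("w23.pkl",dict(hb=(267,106),hf=(267,560),fb=(270,50),ff=(273,419)))):
    c=pickle.load(open(f,"rb")); px=lambda u,v:(280+u/6,95+v/4)
    P={k:atz(c,px(*v),.117 if k[0]=="h" else .008) for k,v in pts.items()}
    hm=(P["hb"]+P["hf"])/2; fm=(P["fb"]+P["ff"])/2; a=np.arctan2(*(P["hf"]-P["hb"])[1::-1]); ex=np.array([np.cos(a),np.sin(a)]); ey=np.array([-ex[1],ex[0]])
    v=(hm-fm)[:2]; print(f,np.degrees(a),hm,1000*v@ex,1000*v@ey,np.linalg.norm(P["hf"]-P["hb"]))
E
```

```text
w11.pkl 10.806031663251353 [ 0.54438405 -0.32712395  0.117     ] -2.61067730082139 -0.07771024319947809 0.08855065207494715
w23.pkl 10.562341439184653 [ 0.54416191 -0.32827401  0.117     ] -2.6542815277957503 -1.2996282120833547 0.08901280890926969
```

```bash
python3 - <<'E'
from bench import order
print(order.job_done())
E
```

```text
the job is handed in; nothing more can be done
None
```

The job is done and handed in at about 24 s of the 69 s allowed.

- **Knob and panel:** I turned the black knob clockwise to about 1.5 rad. I then swung the panel by its bar to about 1.86 rad and let go. The last pictures show it standing open past upright.
- **Tag:** It was in the left (+y) slot. I lifted the smaller brown pick from its rest, hooked the tag's bow and drew the tag out. It lies wholly in the tray, with its back end about 12 mm clear of the slot mouths. The fingers never touched it.
- **Pick:** It is back in its rest. Before and after pictures show the same place along the rest (both −2.6 mm from the rest's middle). It sits about 1.3 mm to one side of where it was, still inside the notch.
- **Left alone:** The shim, battery pack, lens and clip look unmoved in the last pictures.
- **Forces:** Readings at the ends of moves stayed around 10 N or less.

**Disagreements:**
- The wrist, top and scene cameras differed by up to about 6 mm on where the charger stands. I settled this by where the fingers closed on the knob and bar.
- The tool gradually tilted to about 2°. I allowed for this in the moves.

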